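Load the specimen mounts into the inspection carrier

TASK

Load the two aluminium specimen mounts into the carrier for the inverted microscope, each seated level and fully home in the pocket of its own outline, with its glass sample face down. The hexagonal mount already stands face down; the notched mount stands face up, so turn it over first (its pocket only accepts it that way). Let go of both, and leave the tweezers, petri dish and slide box where they are.

Things in the scene. Friction and masses are not known exactly. Their poses are not given: they have to be found in the camera images.
- notched_mount: Rigid aluminium prism 50 (x) x 36 (y) x 50 (z) mm, 0.2 kg; the corner x > +11, y > +6 mm (14 x 12 mm) is cut away over the full height: an L outline. Origin at the middle of the 50 x 36 x 50 box. Glass sample with dark film flush on its +z end, two dark dimples on the -z end. Starts with z up, must end with z down. Also stands steadily on its -x end. Grip across the y faces (36 mm) or x faces.
- hex_mount: Rigid aluminium hexagonal prism, 40 mm across flats, 46 across corners, 44 high, 0.16 kg. Origin at its middle, z along the prism and up, flats square to its x axis and every 60 deg from there. Glass sample on its -z end, which faces down from the start; two dark dimples on top. Fits its pocket at any multiple of 60 deg.
- notched_nest: Fixed white pocket on a grey 90 x 78 x 3 mm base. Origin mid pocket floor, z up. Pocket 53 (x) x 39 (y) mm, 8 mm deep, walls 7 mm thick; its corner x < -12.5, y > +7.5 mm is filled in to match the notch. 1.5 mm play a side, no chamfer. The seated notched mount has its x along the nest's -x, its y along the nest's +y, z down, its origin 25 mm above the nest's.
- hex_nest: Fixed white hexagonal pocket, 43 mm across flats, 8 mm deep, walls 7 mm thick, on a grey 90 x 78 x 3 mm base. Origin mid pocket floor, z up; flats square to its x axis and every 60 deg. 1.5 mm play a side, no chamfer. The seated hexagonal mount has its origin 22 mm above the nest's.
- square_nest: Fixed white square pocket, 36 x 36 mm, 8 mm deep, on a grey base, origin at the middle of its floor. Belongs to another mount and stays empty.
- carrier: Fixed dark steel plate 105 (x) x 270 (y) x 4 mm, origin under its middle. The three nests stand on it in a row along its y axis, 84 mm apart, in any order, all turned like the plate. The pocket floors are 7 mm above the bench.
- tweezers: Steel tweezers lying on the bench, about 135 x 9 x 12 mm, along their x axis, origin under the middle; leave alone.
- petri_dish: Clear round dish with lid, 94 mm across, 15 mm high, origin under its middle; leave alone.
- slide_box: Blue open box of glass slides, 90 x 80 x 28 mm, slides to 31 mm, origin under its middle; leave alone.

How it is judged (in metres and radians):
At the end, for the whole second after the job is handed in: Each mount sits glass-down in the pocket of its own outline, at rest: z axis within 0.06 rad of vertical (notched: down, hexagonal: up), within 4 mm of the pocket's middle and 2.5 mm of its floor; the notched mount's x axis parallel to its nest's x within 0.15 rad (horizontal distance between notched_mount and notched_nest below 0.004 m and z of notched_mount in the frame of notched_nest between 0.0225 and 0.0275 m and angle between notched_mount's own z axis and vertical above 3.08 rad and angle between the x axis of notched_mount and the x axis of notched_nest, either way round below 0.15 rad and horizontal distance between hex_mount and hex_nest below 0.004 m and z of hex_mount in the frame of hex_nest between 0.0195 and 0.0245 m and angle between hex_mount's own z axis and vertical below 0.06 rad and linear speed of each of notched_mount, hex_mount below 0.02 m/s); the robot touches nothing.
It fails at once if the tweezers is shifted by more than 20 mm (distance of tweezers from where it was at the start of the episode above 0.02 m).
It fails at once if the petri dish is shifted by more than 20 mm (distance of petri_dish from where it was at the start of the episode above 0.02 m).
It fails at once if the slide box is shifted by more than 20 mm (distance of slide_box from where it was at the start of the episode above 0.02 m).
It also fails if it takes over 72 s, if anything falls off the work surface, if the arm or the gripper's body presses on something with over 40 N, if the wrist force passes 120 N, or if a joint passes its speed limit or range.

ROBOT

A 6-joint arm with a two-finger parallel gripper is mounted at the origin on the work surface. World frame = base frame: x ahead of the robot, y to its left, z up, the work surface at z = 0. Lengths are in m, angles in degrees, forces in N, time in s.
With the tool pointing down it reaches from about 0.325 to 0.775 m from the base axis. Payload 5.5 kg.
Tool frame: the origin (TCP) lies midway between the tips of the shut fingers; the grasp point (between the pads) lies 19 mm behind it (r.tcp_to_grasp is the distance from the TCP to the grasp point, in m); z points along the fingers, y is the line along which they close (so a half turn about z gives the same grasp; the last joint's range is limited). The gripper opens to 85 mm and grips with 20 to 120 N. Pads are 22 mm wide; open, the fingers measure 114 mm over their backs; the gripper's body (76 mm by 85 mm) begins 54 mm behind the grasp point. The pads swing forward as they close: fully open they stand 13 mm farther back than shut.
Start: joints at [69.116, 5.22, 70.514, -0, 104.267, -3.249], TCP at [0.182, 0.572, 0.231] pointing down, gripper open.
Joint ranges: [-164.24, 164.24], [-49.07, 125.15], [9.68, 141.18], [-86.29, 266.29], [3.28, 154.24], [-151.56, 151.56]. Speed limits (degrees/s): [147.25, 147.25, 172.46, 180, 180, 180].

INTERFACE

Orientations are given as a 3x3 rotation matrix whose columns are the frame's x, y, z axes.
In Python, from rig import r gives the robot as it stands.
- The arm moves only by the shell command python3 shift.py 'ROWS' [FORCE]. ROWS is rows parted by semicolons, their numbers by spaces, 1 to 5 of them, each of 5 numbers: the finger opening in m, then dx, dy, dz in m, then a turn about the tool's z in degrees; each row shifts and turns the commanded pose from where the row before left it, along the tool's axes as they then stand; what a row does not reach is not made up. A row lasts 1/10 s, in which the tool goes at most 0.05 m and 8.59 degrees, less where a joint would pass 70% of its speed; a pose out of reach is approached as far as the arm can. The fingers move at their own pace and stop on an object; FORCE is the grip in N (left out, the last holds). Time passes only in rows, so rows that do not move let the fingers close. It prints the time, the measured TCP pose, the force, the opening and the grip force at its end.
- r.read_state(): the state, without advancing time (a new reading comes with each control period).
- r.camera(name): name is "side" or "top" or "wrist"; returns a dict with "frame" (480x640x3 uint8, red, green, blue), "fx", "fy", "cx", "cy" (pixels), "extrinsics" (4x4, takes a point from world to camera coordinates); the wrist camera has in their place "mount" (4x4, takes a point from camera to tool coordinates, whose origin is the TCP and whose axes are the flange's). Camera axes: x right, y down, z forward; pixel columns grow to the right and rows downward; lengths in m; the calibration is good to about 2 mm. The wrist camera is an equidistant fisheye: a pixel r from the principal point sees the ray r / f radians off the axis. A picture is of the moment at which its call begins: read the wrist's pose just before it. There is no depth.
- r.sign_off(): hands the job in; it is judged then, once.
The state is a dict: "time": time; "qpos": joint angles; "joint_velocities": joint speeds; "joint_efforts": joint torques, N m; "tcp_pos": TCP position; "tcp_rot": TCP orientation; "contact_force": force on the tool from outside, world axes, zero at the start; "wrist_torque": the same for the moment, N m; "finger_gap": finger opening in m; "grip_force": force on a finger pad.
Only numpy, scipy, OpenCV 4.12 (cv2) and the standard library are available. Lean on these libraries where they do the work, as an engineer would, in place of code of your own. Each camera call takes 0.05 s, during which the arm holds its last target. There are 200 camera calls.

## Working session

There is one attempt and no reset: what is moved stays moved. The work goes in short steps, Python scripts to look and compute and a shell command to move; the robot and the scene stay as the last step left them, time stands still between calls to the robot, and variables do not carry over. Pictures are saved under pics/ and viewed, at most 10 in all, crops included, and the job is handed in when it is done.

```bash
ls; mkdir -p pics; cat > h.py <<'E'
import numpy as np, cv2
from rig import r
def grab(n,fn=None):
    st=r.read_state(); c=r.camera(n)
    if fn: cv2.imwrite('pics/'+fn,cv2.cvtColor(c['frame'],cv2.COLOR_RGB2BGR))
    return c,st
def ray(c,u,v,st=None):
    if 'extrinsics' in c:
        E=np.array(c['extrinsics']); R=E[:3,:3]; o=-R.T@E[:3,3]
        d=R.T@np.array([(u-c['cx'])/c['fx'],(v-c['cy'])/c['fy'],1])
    else:
        x,y=(u-c['cx'])/c['fx'],(v-c['cy'])/c['fy']; t=np.hypot(x,y)+1e-12
        M=np.array(c['mount']); T=np.array(st['tcp_rot']).reshape(3,3)
        d=T@M[:3,:3]@np.array([x/t*np.sin(t),y/t*np.sin(t),np.cos(t)]); o=np.array(st['tcp_pos'])+T@M[:3,3]
    return o,d
def onz(c,u,v,z,st=None):
    o,d=ray(c,u,v,st); return o+d*(z-o[2])/d[2]
E
python3 - <<'E'
from h import *
for n in ['top','side']:
    c,s=grab(n,n+'0.png'); print(n,c['fx'],c['cx'],c['cy'],np.round(c['extrinsics'],3).tolist())
print(s)
E
```

```text
pics
rig.py
shift.py
top 493.1100230613569 323.92451422119495 243.90783604984742 [[0.001, -1.0, 0.01, 0.053], [-0.992, -0.002, -0.125, 0.587], [0.125, -0.01, -0.992, 1.102], [0.0, 0.0, 0.0, 1.0]]
side 482.1778366872351 320.6119721275911 242.7775655263667 [[0.971, -0.238, -0.007, -0.55], [-0.16, -0.63, -0.76, 0.155], [0.177, 0.739, -0.65, 0.815], [0.0, 0.0, 0.0, 1.0]]
{'time': 0.05, 'qpos': array([ 6.91166827e+01,  5.26367558e+00,  7.05811314e+01, -9.02955493e-04,
        1.04264246e+02, -3.24745601e+00]), 'joint_velocities': array([ 0.07053522, -0.03804342, -0.12383998,  0.02998756,  0.11615348,
        0.01671852]), 'joint_efforts': array([ 2.32105005e-03, -4.60544086e+01, -4.19555354e+01, -1.11496092e-04,
        1.06767923e-02,  1.56243078e-05]), 'tcp_pos': array([0.18168044, 0.57155622, 0.23015229]), 'tcp_rot': array([[-9.53000026e-01,  3.02969486e-01, -6.64204368e-04],
       [ 3.02970200e-01,  9.52998361e-01, -1.78374762e-03],
       [ 9.25645738e-05, -1.90114566e-03, -9.99998189e-01]]), 'contact_force': array([ 0.75967156,  0.13394441, -0.04660908]), 'wrist_torque': array([-0.00668822, -0.06046977, -0.03549698]), 'grip_force': 0.0, 'finger_gap': 0.08570596795755048}
```
View pics/top0.png

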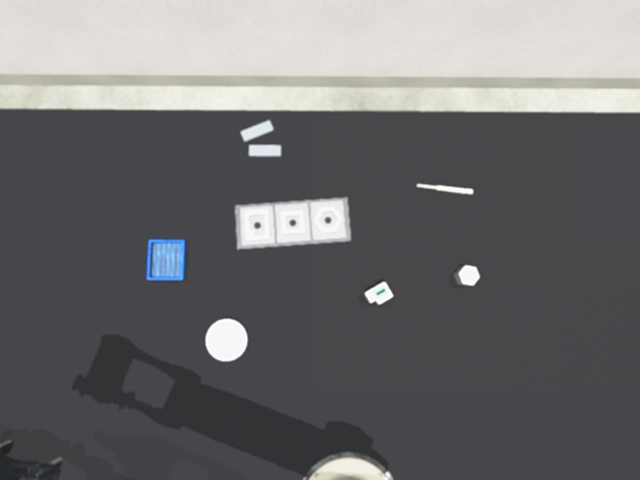

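View pics/side0.png

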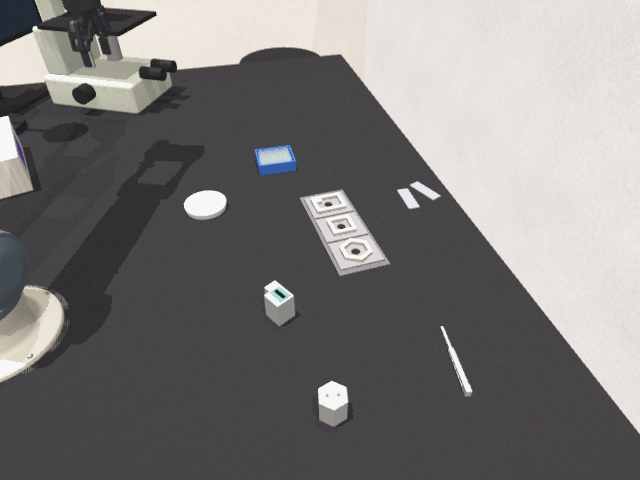

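Top view shows the carrier at about (293,223). The notched pocket is on the left (257,225), the square in the middle and the hex on the right (328,220). The notched mount is at (379,293), hex mount (468,275), tweezers (445,189), dish (227,340), box (166,260). The side view agrees.

```bash
python3 - <<'E'
from h import *
c,s=grab('top')
for n,u,v,z in [('nn',257,225,.007),('sq',293,223,.007),('hn',328,220,.007),('nm',379,293,.05),('hm',468,275,.044),('tw',445,189,.01)]: print(n,onz(c,u,v,z).round(3))
c,s=grab('wrist','w0.png'); print(c['fx'],c['cx'],c['cy'],np.round(c['mount'],3).tolist())
E
```

```text
nn [0.635 0.213 0.007]
sq [0.641 0.128 0.007]
hn [0.648 0.044 0.007]
nm [ 0.474 -0.07   0.05 ]
hm [ 0.515 -0.275  0.044]
tw [ 0.724 -0.237  0.01 ]
371.64829954431775 322.5316946544105 236.32459720698697 [[-0.0, -0.952, -0.306, 0.079], [1.0, -0.0, 0.0, 0.0], [-0.0, -0.306, 0.952, -0.142], [0.0, 0.0, 0.0, 1.0]]
```

View pics/w0.png

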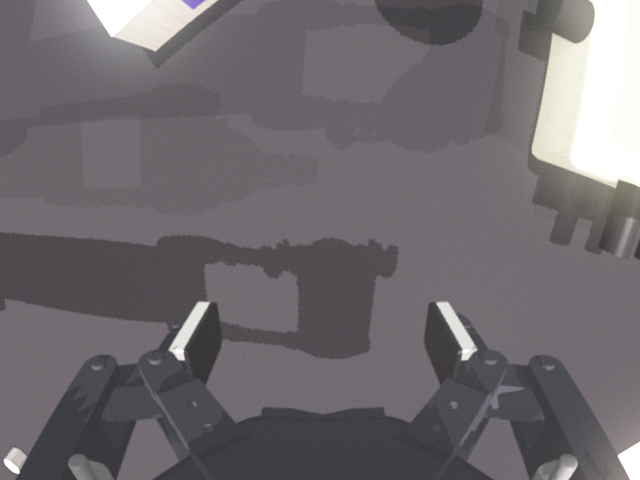

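Wrist view shows only bench, base shadows and the open fingers. Next I move over the carrier to measure it close up.

```bash
python3 shift.py '0.085 -.05 -.027 0 0;0.085 -.05 -.027 0 0;0.085 -.05 -.027 0 0;0.085 -.05 -.027 0 0;0.085 -.05 -.027 0 0'; python3 shift.py '0.085 -.05 -.027 0 0;0.085 -.05 -.027 0 0;0.085 -.05 -.027 0 0;0.085 -.05 -.027 0 0;0.085 -.05 -.027 0 0'; python3 shift.py '0.085 0 0 0 0;0.085 0 0 0 0;0.085 0 0 0 0'; python3 - <<'E'
from h import *
c,s=grab('wrist','w1.png'); print(s['tcp_pos'],s['tcp_rot'],s['qpos'])
E
```

```text
time: 0.7
tcp_pos: [0.3564, 0.3904, 0.2312]
tcp_rot: [[-0.953, 0.303, 0.0], [0.303, 0.953, 0.0], [-0.0, 0.0, -1.0]]
contact_force: [1.3, 0.8, 0.4]
finger_gap: 0.0849
grip_force: 0.0
time: 1.2
tcp_pos: [0.5302, 0.2103, 0.2312]
tcp_rot: [[-0.953, 0.303, 0.0], [0.303, 0.953, 0.0], [0.0, 0.0, -1.0]]
contact_force: [-0.0, 0.5, 0.2]
finger_gap: 0.0849
grip_force: 0.0
time: 1.5
tcp_pos: [0.5285, 0.2128, 0.2312]
tcp_rot: [[-0.953, 0.302, -0.001], [0.302, 0.953, 0.0], [0.001, 0.0, -1.0]]
contact_force: [0.6, 0.1, -0.1]
finger_gap: 0.0851
grip_force: 0.0
[0.52854514 0.21278445 0.23118613] [[-9.53209178e-01  3.02311022e-01 -5.55538943e-04]
 [ 3.02310863e-01  9.53209325e-01  3.53248147e-04]
 [ 6.36335709e-04  1.68773918e-04 -9.99999783e-01]] [ 1.84903827e+01  5.54669717e-01  7.53427829e+01  3.02028833e-02
  1.04126313e+02 -5.39057934e+01]
```

View pics/w1.png

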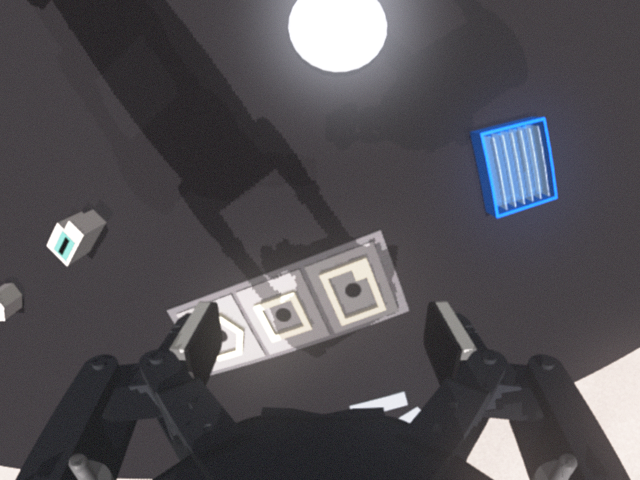

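The wrist view shows the carrier with its hex pocket at (222,337), square at (284,314) and notched at (353,290). The fingers partly hide it, so I back the tool off towards +x for a clear view.

```bash
python3 shift.py '0.085 -.045 -.015 0 0;0.085 -.045 -.015 0 0;0.085 -.045 -.015 0 0;0.085 -.045 -.015 0 0;0.085 0 0 0 0';python3 shift.py '0.085 0 0 0 0;0.085 0 0 0 0' >/dev/null; python3 - <<'E'
from h import *
c,s=grab('wrist','w2.png'); print(s['tcp_pos'])
np.save('w2.npy',dict(c=c,s=s),allow_pickle=True)
f=c['frame'];
g=cv2.cvtColor(f,cv2.COLOR_RGB2GRAY)
cv2.imwrite('pics/w2c.png',cv2.resize(cv2.cvtColor(f,cv2.COLOR_RGB2BGR)[60:360,120:520],(800,600),interpolation=cv2.INTER_CUBIC))
E
```

```text
time: 2.05
tcp_pos: [0.6849, 0.0978, 0.2267]
tcp_rot: [[-0.952, 0.306, -0.005], [0.306, 0.952, -0.002], [0.004, -0.003, -1.0]]
contact_force: [0.7, 1.0, -0.3]
finger_gap: 0.0853
grip_force: 0.0
[0.68174313 0.10217327 0.23211176]
```

View pics/w2c.png

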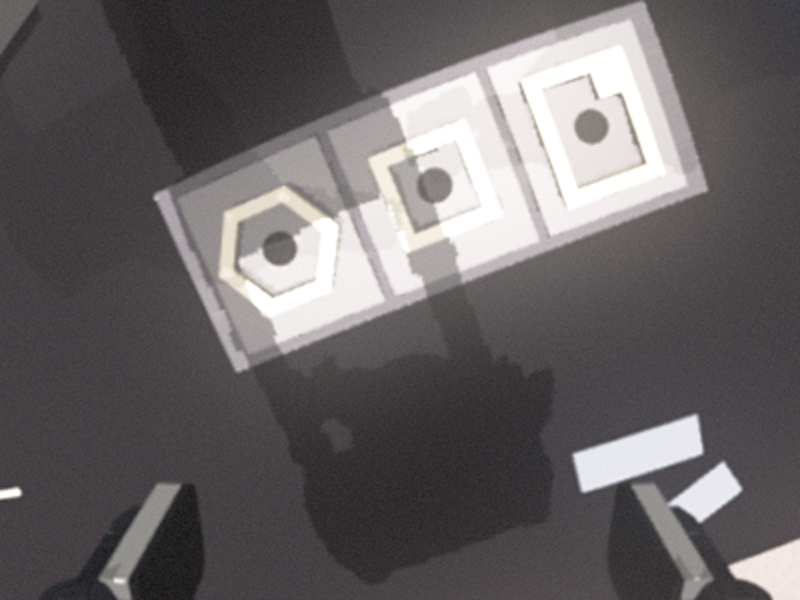

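The carrier is clear. The pockets, in crop pixels, are hex (280,248), square (434,184) and notched (591,127), whose filled corner is at upper right, meaning world -x, +y. I refine these centres with the floor-hole blobs and plate corners.

```bash
python3 - <<'E'
from h import *
d=np.load('w2.npy',allow_pickle=True).item(); c,s=d['c'],d['s']
g=cv2.cvtColor(c['frame'],cv2.COLOR_RGB2GRAY)
P=[]
for u,v in [(260,184),(337,152),(415.5,123.5)]:
    u0,v0=int(u)-11,int(v)-11
    w=cv2.resize(g[v0:v0+23,u0:u0+23],None,fx=8,fy=8,interpolation=cv2.INTER_CUBIC)
    th=(int(w[92-8:92+8,92-8:92+8].mean())+ np.percentile(w,45))/2
    n,l,st,ce=cv2.connectedComponentsWithStats((w<th).astype('uint8'))
    i=l[92,92]; p=(ce[i]+.5)/8-.5+[u0,v0]
    X=onz(c,*p,.007,s); P.append(X); print(p.round(1),np.sqrt(st[i,4])/8,X.round(4))
P=np.array(P); D=P[2]-P[0]; print('spacing',np.linalg.norm(P[1]-P[0]),np.linalg.norm(P[2]-P[1]),'y dir deg',np.degrees(np.arctan2(D[1],D[0])))
Q=np.array([onz(c,120+X/2,60+Y/2,.004,s) for X,Y in [(155,195),(238,371),(706,190),(643,3)]])
print(Q.round(4),Q.mean(0),[np.linalg.norm(Q[i]-Q[i-1]).round(4) for i in range(4)])
for a,b in [(0,3),(1,2)]: e=Q[b]-Q[a]; print(np.degrees(np.arctan2(e[1],e[0])))
E
```

```text
[259.1 183.2] 14.408656252406052 [0.6465 0.0467 0.007 ]
[336.3 152.5] 14.828709485319347 [0.6409 0.1297 0.007 ]
[415.3 122.9] 14.478432235570258 [0.6343 0.214  0.007 ]
spacing 0.08311896882057047 0.08459052007460728 y dir deg 94.15078120752487
[[ 0.6001 -0.0067  0.004 ]
 [ 0.7031  0.0019  0.004 ]
 [ 0.6824  0.2676  0.004 ]
 [ 0.5803  0.26    0.004 ]] [0.6414806 0.1307079 0.004    ] [np.float64(0.2673), np.float64(0.1033), np.float64(0.2665), np.float64(0.1024)]
94.24139109068814
94.44409020341587
```

```bash
python3 shift.py '0.085 .017 -.045 .01 0;0.085 .017 -.045 .01 0;0.085 .017 -.045 .01 0;0.085 .017 -.045 .01 0;0.085 .017 -.045 .01 0';python3 shift.py '0.085 0 0 0 0;0.085 0 0 0 0;.085 0 0 0 0' >/dev/null; python3 - <<'E'
from h import *
c,s=grab('wrist','w3.png'); print(s['tcp_pos'])
np.save('w3.npy',dict(c=c,s=s),allow_pickle=True)
E
```

```text
time: 2.8
tcp_pos: [0.5315, -0.088, 0.1823]
tcp_rot: [[-0.954, 0.301, 0.003], [0.301, 0.954, -0.001], [-0.003, 0.0, -1.0]]
contact_force: [0.2, -1.0, 0.6]
finger_gap: 0.0849
grip_force: 0.0
[ 0.5337972  -0.086913    0.18280251]
```

View pics/w3.png

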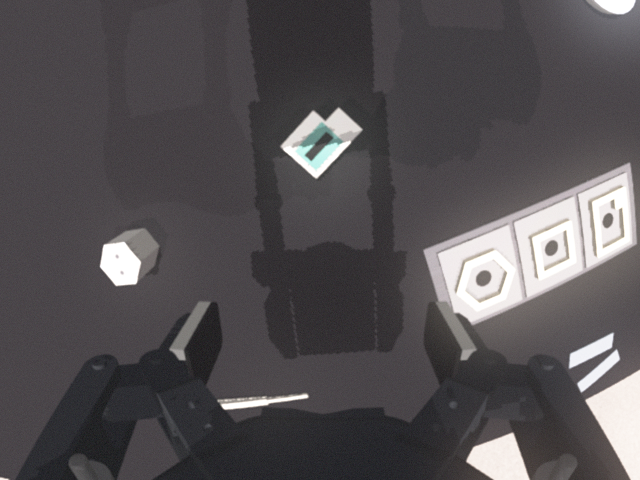

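The notched mount's top corners are near (281,146), (316,179), (362,130), (338,107), (327,119) and (313,110). The hex top centre is near (121,258), with its dimples visible.

```bash
python3 - <<'E'
from h import *
d=np.load('w3.npy',allow_pickle=True).item(); c,s=d['c'],d['s']
g=cv2.cvtColor(c['frame'],cv2.COLOR_RGB2GRAY)
p=np.array([(281,146),(316,179),(362,130),(338,107),(313,110)],np.float32).reshape(-1,1,2)
cv2.cornerSubPix(g,p,(4,4),(-1,-1),(3,30,.01)); p=p.reshape(-1,2); print(p.round(1))
L,B,R_,K,J=[onz(c,*q,.05,s)[:2] for q in p]
x=(R_-B);y=(L-B);print('lens',[np.linalg.norm(v).round(4) for v in (x,y,K-R_,J-L)], 'ang x',np.degrees(np.arctan2(x[1],x[0])),'y',np.degrees(np.arctan2(y[1],y[0])),np.degrees(np.arctan2(*(J-L)[::-1])),'centre',(L+R_)/2)
m=(g[215:295,90:165]>205).astype('uint8')
n,l,st,ce=cv2.connectedComponentsWithStats(m); i=1+st[1:,4].argmax()
cs,_=cv2.findContours((l==i).astype('uint8'),cv2.RETR_EXTERNAL,cv2.CHAIN_APPROX_NONE)
a=cv2.approxPolyDP(cv2.convexHull(cs[0]),3,True).reshape(-1,2)+[90,215]
W=np.array([onz(c,*q,.044,s)[:2] for q in a]);print(a.tolist(),W.round(4).tolist())
H=np.array([onz(c,*q.ravel()+[90,215],.044,s)[:2] for q in cs[0]],np.float32)
print('c',W.mean(0),cv2.minEnclosingCircle(H),cv2.minAreaRect(H))
E
cat > tool.py <<'E'
import sys; from h import *
# tool.py tx ty tz [toolx angle deg wanted] -> deltas in tool axes
a=list(map(float,sys.argv[1:])); s=r.read_state(); T=np.array(s['tcp_rot']); print('rows total',(T.T@(np.array(a[:3])-s['tcp_pos'])).round(4))
ang=np.degrees(np.arctan2(T[1,0],T[0,0])); print('toolx',ang.round(2),'q',s['qpos'].round(1))
if len(a)>3: print('turn',-((a[3]-ang+180)%360-180))
E
```

```text
[[280.1 145.8]
 [316.  178.5]
 [362.3 129.2]
 [338.2 106.8]
 [312.6 109.8]]
lens [np.float64(0.0502), np.float64(0.0362), np.float64(0.0241), np.float64(0.0357)] ang x 119.9462104475851 y -150.69163240359228 120.00749079167885 centre [ 0.47034771 -0.06766292]
[[124, 242], [140, 264], [135, 283], [116, 285], [100, 266], [103, 246]] [[0.4973, -0.2588], [0.5208, -0.2526], [0.5362, -0.2671], [0.5325, -0.289], [0.5102, -0.2969], [0.4938, -0.2831]]
c [ 0.5151255  -0.27458248] ((0.5146648287773132, -0.27415210008621216), 0.023271722719073296) ((0.5146856904029846, -0.27429765462875366), (0.04535401612520218, 0.04100083187222481), 19.231426239013672)
```

```bash
python3 tool.py .5148 -.2743 .09 139.2
```

```text
rows total [-0.0378 -0.1846  0.0926]
toolx 162.49 q [-12.9  -4.3  85.    0.   99.2 -85.3]
turn 23.293497424713763
```

```bash
python3 shift.py '0.085 -.0095 -.046 .018 0;0.085 -.0095 -.046 .018 0;0.085 -.0095 -.046 .018 0;0.085 -.0093 -.0466 .018 0;0.085 0 0 0 7.8' >/dev/null;python3 shift.py '0.085 0 0 0 7.8;0.085 0 0 0 7.7;.085 0 0 0 0;.085 0 0 0 0;.085 0 0 0 0'; python3 tool.py .5148 -.2743 .013 139.2
```

```text
time: 4.15
tcp_pos: [0.5141, -0.2735, 0.1101]
tcp_rot: [[-0.758, 0.652, 0.0], [0.652, 0.758, -0.0], [-0.0, 0.0, -1.0]]
contact_force: [-0.7, -0.9, 0.7]
finger_gap: 0.0849
grip_force: 0.0
rows total [-0.001  -0.0002  0.0971]
toolx 139.28 q [-31.4   3.1  85.1   0.   91.9 -80.6]
turn 0.08438148002088042
```

```bash
python3 shift.py '0.085 -.001 0 .04 0;0.085 0 0 .04 0;0.085 0 0 .017 0;.085 0 0 0 0;.03 0 0 0 0' 50;python3 shift.py '.03 0 0 0 0;.03 0 0 0 0;.03 0 0 0 0;.03 0 0 0 0;.03 0 0 0 0'; python3 shift.py '.03 0 0 -.05 0;.03 0 0 -.05 0;.03 0 0 0 0'; python3 - <<'E'
from h import *
c,s=grab('wrist'); cv2.imwrite('pics/w4.png',cv2.cvtColor(c['frame'],cv2.COLOR_RGB2BGR)[100:480,120:520])
E
python3 tool.py .647 .0463 .12 154.3
```

```text
time: 4.65
tcp_pos: [0.5147, -0.2747, 0.0136]
tcp_rot: [[-0.756, 0.654, 0.0], [0.654, 0.756, -0.0], [-0.0, 0.0, -1.0]]
contact_force: [0.2, -0.4, 0.5]
finger_gap: 0.0725
grip_force: 0.0
time: 5.15
tcp_pos: [0.5155, -0.2754, 0.0152]
tcp_rot: [[-0.756, 0.655, 0.003], [0.655, 0.756, -0.002], [-0.004, 0.001, -1.0]]
contact_force: [0.4, 0.1, 6.7]
finger_gap: 0.0396
grip_force: 52.3
time: 5.45
tcp_pos: [0.5176, -0.2767, 0.1225]
tcp_rot: [[-0.755, 0.655, 0.012], [0.655, 0.756, -0.008], [-0.014, 0.002, -1.0]]
contact_force: [1.2, -0.1, -0.2]
finger_gap: 0.039
grip_force: 51.5
rows total [ 0.1125  0.3291 -0.0021]
toolx 139.07 q [-31.5   2.9  84.4  -0.   92.2 -80.5]
turn -15.233894076149681
```

View pics/w4.png

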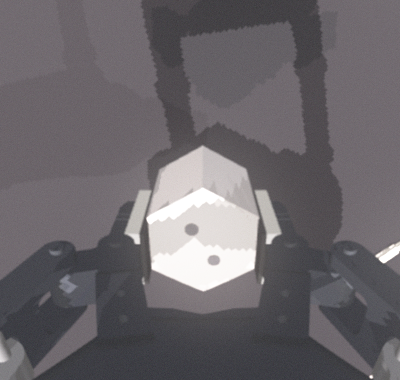

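The hex is held on its flats, with its top face spanning (203,188)–(203,291) in the crop. I compute its offset along tool x.

```bash
python3 - <<'E'
from h import *
c,s=grab('wrist'); T=np.array(s['tcp_rot'])
for v in (188,291,240): print((T.T@(onz(c,323,100+v,s['tcp_pos'][2]+.029,s)-s['tcp_pos'])).round(4))
print(T.round(4))
g=cv2.cvtColor(c['frame'],cv2.COLOR_RGB2GRAY)
E
```

```text
[ 0.0244  0.0001 -0.0292]
[-0.0218  0.0001 -0.0288]
[ 0.0033  0.0001 -0.029 ]
[[-0.7554  0.6552  0.0081]
 [ 0.6552  0.7555 -0.005 ]
 [-0.0093  0.0015 -1.    ]]
```

```bash
python3 shift.py '.03 .0139 .0411 0 0;.03 .0139 .0411 0 0;.03 .0139 .0411 0 0;.03 .0139 .0411 0 0;.03 .0139 .0411 0 0' >/dev/null;python3 shift.py '.03 .0139 .0411 0 0;.03 .0139 .0411 0 0;.03 .0139 .0411 0 0;.03 0 0 0 -7.6;.03 0 0 0 -7.6'>/dev/null; python3 shift.py '.03 0 0 0 0;.03 0 0 0 0;.03 0 0 0 0;.03 0 0 0 0'; python3 tool.py .6482 .0457 .05 154.3
python3 - <<'E'
from h import *
c,s=grab('wrist'); np.save('w5.npy',dict(c=c,s=s),allow_pickle=True); cv2.imwrite('pics/w5.png',cv2.resize(cv2.cvtColor(c['frame'],cv2.COLOR_RGB2BGR)[130:430,120:520],(800,600)))
E
```

```text
time: 6.95
tcp_pos: [0.6455, 0.0461, 0.1126]
tcp_rot: [[-0.9, 0.436, -0.0], [0.436, 0.9, -0.0], [0.0, -0.0, -1.0]]
contact_force: [0.1, -0.5, -0.3]
finger_gap: 0.039
grip_force: 51.4
rows total [-0.0026  0.0008  0.0626]
toolx 154.14 q [  1.1  13.   74.    0.   93.1 -63.1]
turn -0.15953058067117354
```

View pics/w5.png

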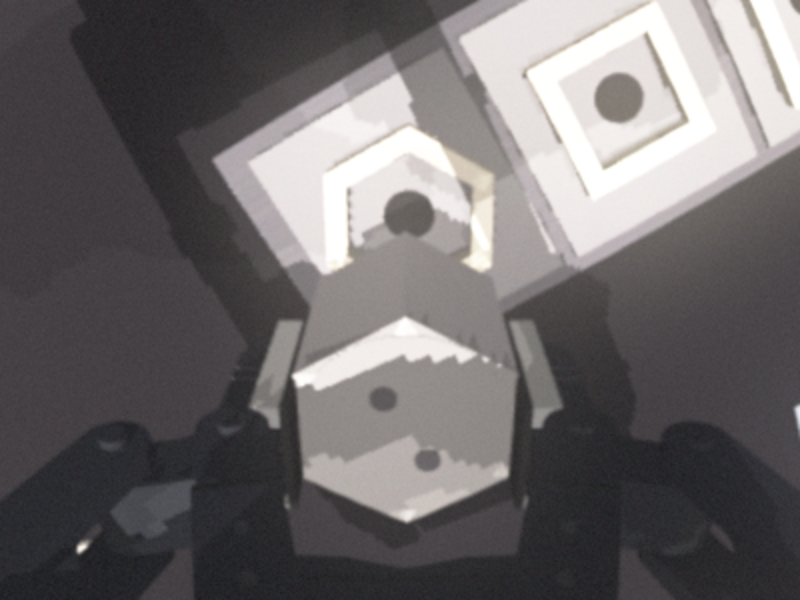

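The pocket is visible with its floor hole at crop (409,213), aligned in angle with the mount. I refine the target from this nearer view, since both lie in the same tool frame.

```bash
python3 - <<'E'
from h import *
d=np.load('w5.npy',allow_pickle=True).item(); c,s=d['c'],d['s']; T=np.array(s['tcp_rot']); p=s['tcp_pos']
f=lambda X,Y,z:(T.T@(onz(c,120+X/2,130+Y/2,z,s)-p)).round(4)
print('hole',f(409,213,.007),onz(c,324.5,236.5,.007,s))
zt=p[2]+.029; zb=p[2]-.015
print('top',f(405,318,zt),f(406,522,zt),f(293,376,zt),f(516,376,zt),'bottom corner',f(407,235,zb))
print('wall apex',f(409,126,.015), 'inner',f(408,153,.015),f(348,200,.015),f(471,200,.015))
h=f(618,97,.007); print('sq hole',h)
E
```

```text
hole [-0.0009  0.0015  0.1056] [0.64690951 0.04710716 0.007     ]
top [ 0.0239  0.0001 -0.029 ] [-0.0216  0.0002 -0.029 ] [ 0.0123 -0.0197 -0.029 ] [ 0.0123  0.0196 -0.029 ] bottom corner [0.0231 0.0005 0.015 ]
wall apex [0.0316 0.0014 0.0976] inner [0.0225 0.0011 0.0976] [ 0.0063 -0.0191  0.0976] [0.0063 0.0224 0.0976]
sq hole [0.0411 0.0735 0.1056]
```

```bash
python3 shift.py '.03 -.002 .0012 .03 0;.03 0 0 .03 0;.03 0 0 .01 0;.03 0 0 0 0;.03 0 0 0 0'; python3 shift.py '.03 0 0 .006 0;.03 0 0 .006 0;.03 0 0 .004 0;.03 0 0 .002 0;.03 0 0 0 0'
```

```text
time: 7.5
tcp_pos: [0.6486, 0.0467, 0.0443]
tcp_rot: [[-0.901, 0.435, 0.002], [0.435, 0.901, 0.0], [-0.001, 0.001, -1.0]]
contact_force: [0.2, 0.6, -0.5]
finger_gap: 0.0396
grip_force: 51.5
time: 8.0
tcp_pos: [0.6477, 0.0468, 0.0243]
tcp_rot: [[-0.901, 0.434, -0.001], [0.434, 0.901, 0.0], [0.001, -0.0, -1.0]]
contact_force: [-0.1, 0.6, -1.4]
finger_gap: 0.039
grip_force: 51.5
```

```bash
python3 shift.py '.03 0 0 .0015 0;.03 0 0 .0015 0;.03 0 0 0 0;.03 0 0 0 0'; python3 shift.py '.06 0 0 0 0;.06 0 0 0 0;.06 0 0 0 0;.085 0 0 0 0;.085 0 0 0 0';  python3 shift.py '.085 0 0 -.04 0;.085 0 0 -.05 0;.085 .02 0 -.03 0;.085 0 0 0 0;.085 0 0 0 0'; python3 - <<'E'
from h import *
c,s=grab('wrist'); cv2.imwrite('pics/w6.png',cv2.resize(cv2.cvtColor(c['frame'],cv2.COLOR_RGB2BGR)[130:430,120:520],(800,600)))
c,s=grab('side','s6.png')
E
python3 tool.py .4703 -.0677 .1 29.8
```

```text
time: 8.4
tcp_pos: [0.6483, 0.0468, 0.0223]
tcp_rot: [[-0.901, 0.434, 0.001], [0.434, 0.901, 0.0], [-0.001, 0.0, -1.0]]
contact_force: [-1.0, -0.6, -0.0]
finger_gap: 0.039
grip_force: 51.7
time: 8.9
tcp_pos: [0.6481, 0.0468, 0.0219]
tcp_rot: [[-0.901, 0.434, 0.0], [0.434, 0.901, -0.0], [-0.0, 0.0, -1.0]]
contact_force: [0.1, 0.5, 0.8]
finger_gap: 0.0845
grip_force: 0.0
time: 9.4
tcp_pos: [0.6304, 0.0556, 0.1432]
tcp_rot: [[-0.901, 0.434, 0.003], [0.434, 0.901, 0.0], [-0.002, 0.001, -1.0]]
contact_force: [-0.9, 0.2, -0.4]
finger_gap: 0.0852
grip_force: 0.0
rows total [ 0.0899 -0.1799  0.0404]
toolx 154.26 q [  1.9  10.3  74.2  -0.   95.6 -62.3]
turn 124.46222684137523
```

View pics/w6.png

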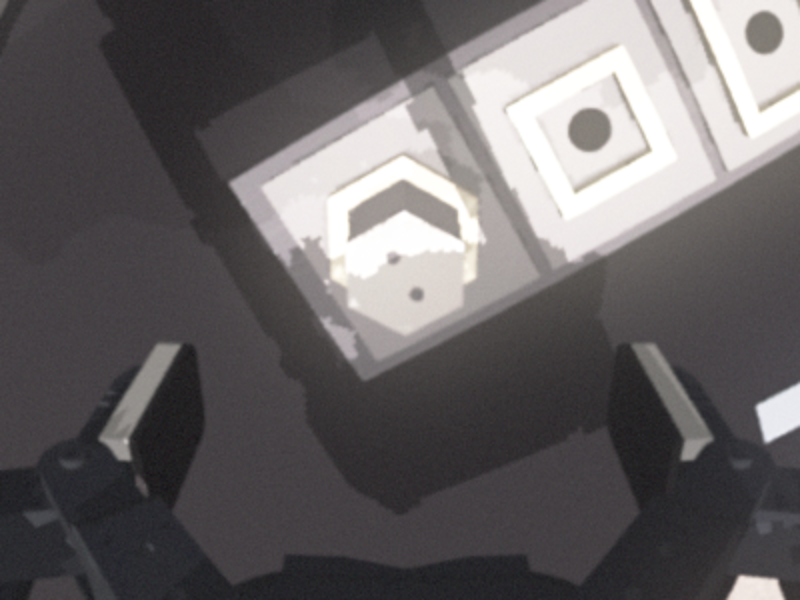

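The hex mount sits level inside its hex pocket. Next is the notched mount: pinch the top of its -x side, then drag towards -x to pivot it over its bottom edge.

```bash
python3 tool.py .4783 -.0816 .1 119.8
```

```text
rows total [ 0.0766 -0.1889  0.0404]
toolx 154.26 q [  1.9  10.3  74.2  -0.   95.6 -62.3]
turn 34.46222684137524
```

```bash
python3 shift.py '0.085 .0153 -.0378 .006 0;0.085 .0153 -.0378 .008 0;0.085 .0153 -.0378 .008 0;0.085 .0153 -.0378 .008 0;0.085 .0154 -.0377 .008 0'>/dev/null;python3 shift.py '0.085 0 0 0 8.5;0.085 0 0 0 8.5;0.085 0 0 0 8.5;0.085 0 0 0 8.5;0.085 0 0 0 .5' >/dev/null; python3 shift.py '.085 0 0 0 0;.085 0 0 0 0'>/dev/null; python3 tool.py .4783 -.0816 .03 119.8; python3 - <<'E'
from h import *
c,s=grab('wrist'); np.save('w7.npy',dict(c=c,s=s),allow_pickle=True); cv2.imwrite('pics/w7.png',cv2.resize(cv2.cvtColor(c['frame'],cv2.COLOR_RGB2BGR)[130:430,120:520],(800,600)))
E
```

```text
rows total [-0.     -0.0004  0.0731]
toolx 119.93 q [-13.7 -11.9  99.9  -0.   92.  -43.6]
turn 0.12612583552220258
```

View pics/w7.png

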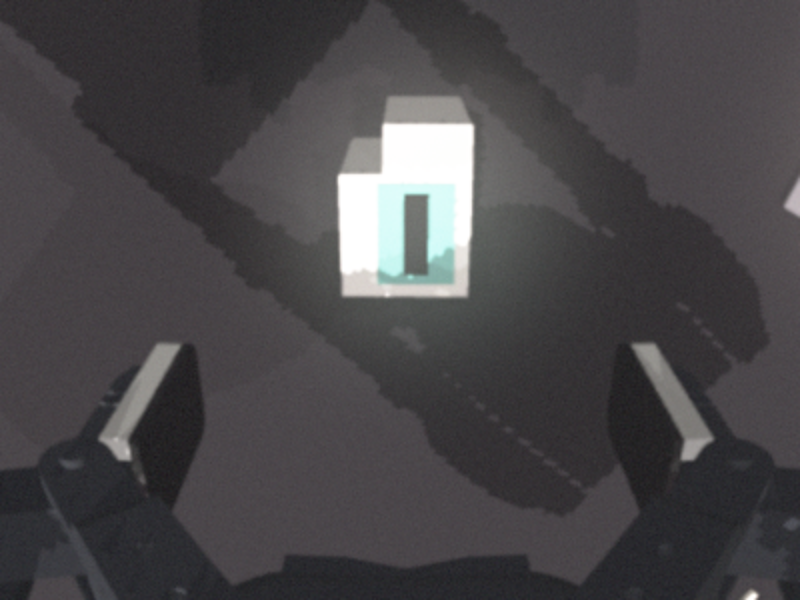

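The notched mount is square to the tool with its notch on the left, at crop (340–472, 125–296). All ten viewings are used, so from here I check numerically.

```bash
python3 shift.py '0.085 0 0 .04 0;0.085 0 0 .033 0;.085 0 0 0 0;.03 0 0 0 0;.03 0 0 0 0' 20 >/dev/null;python3 shift.py '.03 0 0 0 0;.03 0 0 0 0;.03 0 0 0 0;.03 0 0 0 0'
cat > cy.py <<'E'
from h import *
c,s=grab('wrist'); f=c['frame'].astype(int); T=np.array(s['tcp_rot'])
m=((f[...,1]-f[...,0]>25)&(f[...,2]-f[...,0]>15)&(f[...,2]-f[...,1]<40)).astype('uint8')
n,l,st,ce=cv2.connectedComponentsWithStats(m)
if n>1:
    i=1+st[1:,4].argmax(); print('cyan',st[i].tolist(),ce[i].round(1))
g=cv2.cvtColor(c['frame'],cv2.COLOR_RGB2GRAY)
col=g[100:380,325]; e=np.abs(np.diff(cv2.GaussianBlur(g,(3,3),0)[100:380,325].astype(int))); print('edges v',[int(k)+100 for k in np.where((e>14)&(e>=np.roll(e,1))&(e>=np.roll(e,-1)))[0]])
print('z',s['tcp_pos'].round(4),'F',s['contact_force'].round(1),'gap',round(float(s['finger_gap']),4))
E
python3 cy.py
python3 shift.py '.03 -.004 0 0 0;.03 -.004 0 0 0;.03 -.006 0 .0005 0;.03 0 0 0 0'; python3 cy.py
```

```text
time: 11.65
tcp_pos: [0.4802, -0.0819, 0.0331]
tcp_rot: [[-0.496, 0.868, 0.003], [0.868, 0.496, -0.001], [-0.003, 0.002, -1.0]]
contact_force: [-1.1, 0.6, 6.1]
finger_gap: 0.0354
grip_force: 24.3
cyan [302, 276, 58, 63, 2097] [332.  311.5]
edges v [197, 226, 277, 332, 338, 346]
z [ 0.4802 -0.0819  0.0331] F [-1.1  0.6  6.1] gap 0.0354
time: 12.1
tcp_pos: [0.4866, -0.0931, 0.0324]
tcp_rot: [[-0.497, 0.868, 0.001], [0.868, 0.497, 0.001], [0.001, 0.002, -1.0]]
contact_force: [-3.8, 2.9, 8.3]
finger_gap: 0.0354
grip_force: 24.1
cyan [302, 280, 59, 56, 1958] [331.7 311.5]
edges v [179, 282, 331, 335, 342]
z [ 0.4866 -0.0931  0.0324] F [-3.8  2.9  8.3] gap 0.0354
```

```bash
python3 shift.py '.03 -.005 0 .001 0;.03 -.005 0 .001 0;.03 -.004 0 .002 0;.03 0 0 0 0'; python3 cy.py
```

```text
time: 12.55
tcp_pos: [0.4939, -0.1059, 0.0286]
tcp_rot: [[-0.496, 0.868, 0.003], [0.868, 0.496, 0.0], [-0.001, 0.002, -1.0]]
contact_force: [-1.5, 1.0, 8.3]
finger_gap: 0.0353
grip_force: 24.4
cyan [299, 288, 65, 46, 1755] [331.2 308.2]
edges v [161, 287, 294, 330, 331, 337]
z [ 0.4939 -0.1059  0.0286] F [-1.5  1.   8.3] gap 0.0353
```

```bash
python3 shift.py '.03 -.004 0 .002 0;.03 -.004 0 .003 0;.03 -.003 0 .0035 0;.03 0 0 0 0'; python3 cy.py
```

```text
time: 13.0
tcp_pos: [0.5002, -0.1166, 0.0209]
tcp_rot: [[-0.496, 0.868, 0.005], [0.868, 0.496, -0.002], [-0.004, 0.003, -1.0]]
contact_force: [-0.7, -1.9, 9.3]
finger_gap: 0.0353
grip_force: 26.0
cyan [340, 328, 20, 5, 67] [349.4 330.3]
edges v [155, 308, 313, 331, 334]
z [ 0.5002 -0.1166  0.0209] F [-0.7 -1.9  9.3] gap 0.0353
```

```bash
python3 shift.py '.03 -.003 0 .003 0;.03 -.002 0 .003 0;.03 -.001 0 .002 0;.03 0 0 0 0'; python3 cy.py;  python3 shift.py '.085 0 0 0 0;.085 0 0 0 0;.085 0 0 0 0;.085 0 0 0 0;.085 0 0 0 0'; python3 shift.py '.085 .02 0 -.05 0;.085 .02 0 -.04 0;.085 .02 0 0 0;.085 0 0 0 0;.085 0 0 0 0'; python3 - <<'E'
from h import *
c,s=grab('wrist'); T=np.array(s['tcp_rot']); g=cv2.cvtColor(c['frame'],cv2.COLOR_RGB2GRAY)
print(s['tcp_pos'],c['frame'][200:330:10,322].mean(1).astype(int))
np.save('w8.npy',dict(c=c,s=s),allow_pickle=True)
m=(g[:300,200:440]>150).astype('uint8'); n,l,st,ce=cv2.connectedComponentsWithStats(m)
for i in range(1,n):
    if st[i,4]>150:
        cs,_=cv2.findContours((l==i).astype('uint8'),0,1); q=cv2.approxPolyDP(cs[0],2.5,True).reshape(-1,2)+[200,0]
        print(st[i].tolist()); 
        for a in q: print(a.tolist(),(T.T@(onz(c,*a,.05,s)-s['tcp_pos'])).round(4)[:2])
E
```

```text
time: 13.45
tcp_pos: [0.5038, -0.1225, 0.0137]
tcp_rot: [[-0.496, 0.868, 0.006], [0.868, 0.496, -0.004], [-0.007, 0.004, -1.0]]
contact_force: [0.0, -3.8, 11.5]
finger_gap: 0.0356
grip_force: 28.8
edges v [159, 324]
z [ 0.5038 -0.1225  0.0137] F [ 0.  -3.8 11.5] gap 0.0356
time: 14.0
tcp_pos: [0.5011, -0.1204, 0.0095]
tcp_rot: [[-0.497, 0.868, -0.001], [0.868, 0.497, 0.0], [0.001, -0.0, -1.0]]
contact_force: [0.6, 0.0, 1.0]
finger_gap: 0.0845
grip_force: 0.0
time: 14.5
tcp_pos: [0.4721, -0.0697, 0.0958]
tcp_rot: [[-0.497, 0.868, -0.0], [0.868, 0.497, -0.0], [-0.0, -0.0, -1.0]]
contact_force: [-0.4, 0.1, -0.7]
finger_gap: 0.0847
grip_force: 0.0
[ 0.47210616 -0.06965939  0.09580944] [ 80  79  79  82  79  51  74  54 126 129 131 220 233]
```

```bash
python3 shift.py '.085 -.04 0 -.01 0;.085 -.04 0 0 0;.085 0 0 0 0;.085 0 0 0 0;.085 0 0 0 0'>/dev/null; cat > poly.py <<'E'
from h import *
import sys
th=int(sys.argv[1]); z=float(sys.argv[2])
c,s=grab('wrist'); T=np.array(s['tcp_rot']); g=cv2.cvtColor(c['frame'],cv2.COLOR_RGB2GRAY)
np.save('w8.npy',dict(c=c,s=s),allow_pickle=True); print(s['tcp_pos'].round(4))
print('col',g[100:330:5,322].tolist())
m=(g[60:330,240:420]>th).astype('uint8'); n,l,st,ce=cv2.connectedComponentsWithStats(m)
for i in range(1,n):
    if st[i,4]>150:
        cs,_=cv2.findContours((l==i).astype('uint8'),0,1); q=cv2.approxPolyDP(cs[0],2.5,True).reshape(-1,2)+[240,60]
        print(st[i].tolist()); 
        for a in q: print(a.tolist(),(T.T@(onz(c,*a,z,s)-s['tcp_pos'])).round(4)[:2])
E
python3 poly.py 150 .05; python3 poly.py 105 .05
```

```text
[ 0.5114 -0.139   0.1052]
col [48, 53, 58, 61, 59, 82, 84, 87, 95, 100, 105, 124, 158, 255, 255, 255, 255, 255, 255, 254, 254, 254, 254, 255, 255, 255, 255, 255, 255, 255, 255, 114, 112, 105, 102, 94, 87, 88, 74, 76, 70, 69, 62, 62, 61, 57]
[53, 96, 67, 98, 6152]
[351, 157] [0.0595 0.0149]
[299, 157] [ 0.0595 -0.0126]
[293, 161] [ 0.0574 -0.0158]
[295, 245] [ 0.0103 -0.0156]
[313, 245] [ 0.0103 -0.0055]
[315, 253] [ 0.0055 -0.0044]
[357, 251] [0.0067 0.0193]
[359, 165] [0.0553 0.0193]
[ 0.5115 -0.1387  0.1056]
col [50, 54, 59, 56, 59, 82, 84, 90, 92, 102, 102, 122, 158, 255, 255, 255, 255, 255, 254, 254, 254, 254, 255, 255, 255, 255, 255, 255, 255, 255, 255, 116, 110, 108, 101, 89, 85, 87, 78, 76, 69, 61, 66, 57, 61, 65]
[26, 89, 123, 119, 10253]
[349, 154] [0.0611 0.0139]
[341, 154] [0.0611 0.0096]
[340, 151] [0.0627 0.0091]
[331, 154] [0.0611 0.0043]
[323, 149] [0.0637 0.0001]
[320, 154] [ 0.061  -0.0015]
[296, 156] [ 0.06   -0.0142]
[292, 168] [ 0.0536 -0.0165]
[288, 172] [ 0.0515 -0.0186]
[281, 171] [ 0.0521 -0.0224]
[276, 176] [ 0.0494 -0.0252]
[278, 181] [ 0.0466 -0.0242]
[271,
[... 474 characters left out ...]
0018 -0.0085]
[311, 263] [-0.0007 -0.0068]
[313, 259] [ 0.0018 -0.0056]
[317, 262] [-0.0001 -0.0033]
[315, 264] [-0.0013 -0.0045]
[327, 267] [-0.0032  0.0024]
[337, 263] [-0.0007  0.0081]
[348, 264] [-0.0013  0.0144]
[347, 261] [0.0005 0.0138]
[354, 260] [0.0011 0.0178]
[352, 258] [0.0023 0.0166]
[362, 253] [0.0054 0.0223]
[364, 247] [0.009  0.0233]
[369, 248] [0.0084 0.0262]
[374, 232] [0.0179 0.0286]
[387, 229] [0.0196 0.0359]
[385, 214] [0.0283 0.0344]
[388, 211] [0.03  0.036]
[384, 209] [0.0311 0.0337]
[388, 206] [0.0328 0.0359]
[387, 196] [0.0384 0.0351]
[383, 196] [0.0384 0.0328]
[382, 187] [0.0434 0.0321]
[367, 168] [0.0537 0.0236]
[361, 174] [0.0504 0.0205]
[358, 163] [0.0563 0.0187]
```

```bash
python3 shift.py '.085 .004 .0013 .04 0;.085 0 0 .04 0;.085 0 0 .0115 0;.085 0 0 0 0;.03 0 0 0 0' 22 >/dev/null;python3 shift.py '.03 0 0 0 0;.03 0 0 0 0;.03 0 0 0 0;.03 0 0 0 0;.03 0 0 0 0'; python3 poly.py 150 .05; python3 shift.py '.03 -.003 0 .001 0;.03 -.003 0 0 0;.03 -.003 0 0 0;.03 0 0 0 0'; python3 poly.py 150 .05
```

```text
time: 16.15
tcp_pos: [0.5122, -0.1355, 0.0168]
tcp_rot: [[-0.496, 0.868, 0.003], [0.868, 0.496, -0.001], [-0.002, 0.002, -1.0]]
contact_force: [0.2, -0.7, 7.1]
finger_gap: 0.0354
grip_force: 22.5
[ 0.5122 -0.1355  0.0168]
col [57, 58, 63, 62, 67, 93, 96, 98, 104, 106, 107, 113, 117, 125, 130, 134, 189, 191, 216, 221, 227, 242, 255, 255, 255, 255, 255, 255, 255, 255, 255, 255, 255, 255, 255, 255, 255, 255, 255, 255, 255, 248, 240, 224, 222, 221]
[12, 119, 150, 151, 18161]
[279, 181] [ 0.061  -0.0131]
[266, 198] [ 0.0559 -0.0172]
[267, 222] [ 0.0484 -0.0172]
[264, 223] [ 0.0481 -0.0181]
[264, 233] [ 0.0449 -0.0183]
[260, 234] [ 0.0446 -0.0195]
[263, 241] [ 0.0423 -0.0187]
[259, 246] [ 0.0407 -0.0201]
[272, 288] [ 0.0262 -0.0167]
[262, 293] [ 0.0243 -0.0201]
[252, 329] [ 0.0102 -0.0246]
[265, 329] [ 0.0103 -0.02  ]
[273, 304] [ 0.0203 -0.0167]
[277, 325] [ 0.0121 -0.0158]
[303, 326] [ 0.0118 -0.0069]
[305, 329] [ 0.0106 -0.0062]
[373, 329] [0.0103 0.0171]
[376, 316] [0.0155 0.0178]
[380, 329] [0.0102 0.0196]
[394, 329] [0.0101 0.0245]
[383, 292] [0.0246 0.0196]
[377, 283] [0.0279 0.0174
[... 1234 characters left out ...]
0108 -0.0244]
[265, 329] [ 0.0109 -0.0199]
[272, 305] [ 0.0204 -0.0169]
[276, 310] [ 0.0185 -0.0157]
[277, 324] [ 0.013  -0.0156]
[303, 325] [ 0.0128 -0.0068]
[304, 329] [ 0.0112 -0.0065]
[374, 329] [0.0109 0.0173]
[377, 319] [0.0149 0.0181]
[380, 329] [0.0108 0.0194]
[393, 329] [0.0107 0.0239]
[382, 288] [0.0265 0.019 ]
[378, 287] [0.0269 0.0177]
[385, 277] [0.0304 0.0198]
[382, 275] [0.0311 0.0187]
[387, 268] [0.0335 0.0202]
[386, 262] [0.0356 0.0198]
[396, 258] [0.0369 0.0229]
[391, 240] [0.0429 0.0209]
[394, 238] [0.0435 0.0218]
[388, 233] [0.0451 0.0199]
[391, 231] [0.0458 0.0208]
[386, 223] [0.0483 0.0191]
[382, 223] [0.0483 0.0178]
[382, 211] [0.0521 0.0177]
[365, 175] [0.0629 0.0122]
```

```bash
cat > ed.py <<'E'
from h import *
c,s=grab('wrist'); T=np.array(s['tcp_rot']); g=cv2.cvtColor(c['frame'],cv2.COLOR_RGB2GRAY)
print('col',g[130:400:6,340].tolist()); print('F',(T.T@s['contact_force']).round(1),s['tcp_pos'].round(4))
E
python3 ed.py; python3 shift.py '.03 -.004 0 .002 0;.03 -.004 0 .001 0;.03 -.004 0 .001 0;.03 0 0 0 0'>/dev/null; python3 ed.py
```

```text
col [66, 73, 87, 96, 109, 113, 113, 136, 219, 222, 225, 220, 231, 230, 255, 255, 255, 255, 255, 255, 255, 255, 255, 255, 255, 255, 255, 255, 255, 241, 242, 240, 230, 219, 214, 211, 208, 102, 97, 93, 88, 83, 79, 75, 72]
F [ 6.8 -0.6 -8.5] [ 0.5161 -0.1419  0.0159]
col [64, 91, 90, 92, 95, 236, 236, 236, 238, 237, 239, 240, 239, 240, 231, 240, 241, 241, 242, 243, 245, 254, 254, 254, 254, 254, 254, 254, 254, 254, 239, 206, 204, 201, 178, 173, 174, 171, 84, 78, 78, 73, 69, 67, 66]
F [ 3.2  0.4 -6.5] [ 0.5223 -0.1529  0.0114]
```

```bash
python3 shift.py '.03 -.003 0 .002 0;.03 -.003 0 .0015 0;.03 -.002 0 .001 0;.03 0 0 0 0'; python3 ed.py
```

```text
time: 17.55
tcp_pos: [0.5261, -0.1605, 0.0065]
tcp_rot: [[-0.496, 0.868, 0.001], [0.868, 0.496, -0.0], [-0.001, 0.001, -1.0]]
contact_force: [-0.5, 0.5, 5.3]
finger_gap: 0.0347
grip_force: 21.4
col [70, 77, 83, 85, 93, 236, 235, 237, 237, 238, 239, 238, 237, 238, 238, 239, 238, 239, 240, 239, 240, 239, 238, 238, 238, 238, 238, 239, 238, 230, 227, 230, 226, 149, 150, 133, 134, 128, 141, 63, 60, 54, 57, 57, 54]
F [ 0.7 -0.2 -5.3] [ 0.5261 -0.1605  0.0065]
```

```bash
python3 shift.py '.03 -.002 0 .001 0;.06 -.001 0 0 0;.085 0 0 -.001 0;.085 0 0 0 0;.085 0 0 0 0' >/dev/null; python3 shift.py '.085 0 0 0 0;.085 0 0 -.04 0;.085 0 0 -.05 0;.085 0 0 0 0;.085 0 0 0 0'; python3 poly.py 150 .05|head -14; python3 ed.py
```

```text
time: 18.6
tcp_pos: [0.5281, -0.1632, 0.0975]
tcp_rot: [[-0.496, 0.868, 0.004], [0.868, 0.496, -0.002], [-0.003, 0.003, -1.0]]
contact_force: [-0.7, 0.0, -0.7]
finger_gap: 0.0852
grip_force: 0.0
[ 0.5281 -0.1632  0.0975]
col [90, 97, 102, 121, 255, 255, 255, 255, 255, 255, 255, 255, 255, 255, 255, 255, 255, 255, 254, 254, 254, 254, 254, 115, 113, 110, 104, 101, 97, 88, 71, 68, 76, 60, 53, 55, 54, 55, 52, 47, 53, 50, 49, 51, 51, 52]
[48, 56, 71, 98, 6595]
[290, 118] [ 0.0803 -0.0165]
[291, 207] [ 0.0341 -0.0167]
[310, 207] [ 0.0341 -0.0067]
[312, 213] [ 0.0308 -0.0057]
[358, 212] [0.0314 0.0185]
[357, 117] [0.0808 0.0171]
col [255, 255, 255, 255, 255, 255, 255, 255, 255, 255, 254, 254, 254, 254, 254, 116, 110, 103, 101, 93, 73, 71, 61, 62, 55, 49, 51, 48, 49, 52, 48, 46, 51, 48, 55, 49, 48, 47, 56, 68, 71, 68, 76, 72, 70]
F [ 0.5 -0.7 -0.5] [ 0.5271 -0.1628  0.0954]
```

```bash
cat > tilt.py <<'E'
from h import *
def tilt(c,s,u,v,e): # e: axis coordinate (along fixed dir) of edge
    A=np.array([-.497,.868,0]); o,d=ray(c,u,v,s); a,b=o@A,d@A
    th=np.radians(np.arange(0,90,.5)); f=[]
    z=.05*np.sin(th); t=(z-o[2])/d[2]; f=a+t*b-(e+.05*np.cos(th)); i=np.where(np.sign(f[1:])!=np.sign(f[:-1]))[0]
    return np.degrees(th[i]),np.degrees(th[np.abs(f).argmin()]),np.abs(f).min()
if __name__=='__main__':
    c,s=grab('wrist'); A=np.array([-.497,.868,0])
    P=lambda x,y:np.array([x,y,0])
    e=P(.5271,-.1628)@A+.031
    T=s['tcp_rot']
    for p,row in [((.5122,-.1355,.0168),179),((.5161,-.1419,.0159),175),((.5223,-.1529,.0114),158),((.5261,-.1605,.0065),157)]:
        print(tilt(c,dict(tcp_pos=np.array(p),tcp_rot=np.array([[-.497,.868,0],[.868,.497,0],[0,0,-1.]])),340,row,e))
E
python3 tilt.py
```

```text
(array([], dtype=float64), np.float64(0.0), np.float64(0.003807171584682134))
(array([9.]), np.float64(9.0), np.float64(4.597300564213036e-05))
(array([24.5]), np.float64(24.5), np.float64(8.091196821097268e-05))
(array([39.]), np.float64(39.0), np.float64(4.740605103048523e-05))
```

It fell back onto its -x end, because the tilt had reached only about 40°. I regrip slightly higher and tip it again, following the arc more closely.

```bash
python3 shift.py '.085 .029 .001 .02 0;.085 0 0 .04 0;.085 0 0 .0155 0;.085 0 0 0 0;.03 0 0 0 0' 30 >/dev/null;python3 shift.py '.03 0 0 0 0;.03 0 0 0 0;.03 0 0 0 0;.03 0 0 0 0;.03 0 0 0 0'|sed -n 2p
cat > tl.py <<'E'
from tilt import *
import sys
e=np.array([.5271,-.1628,0])@[-.497,.868,0]+.031-float(sys.argv[1]); c,s=grab('wrist'); g=cv2.cvtColor(c['frame'],cv2.COLOR_RGB2GRAY).astype(int)
for u in (322,340):
    col=g[:,u]; k=[v for v in range(100,330) if col[v+2]>170 and col[v-2]<col[v+2]-50]; print('row',k[:4],[tilt(c,s,u,v,e) for v in k[1:2]])
print('F',(np.array(s['tcp_rot']).T@s['contact_force']).round(1),s['tcp_pos'].round(4),'edge-tcp',(e-s['tcp_pos']@np.array([-.497,.868,0])).round(4))
E
python3 tl.py 0; python3 shift.py '.03 -.004 0 .001 0;.03 -.004 0 .0005 0;.03 -.004 0 .0005 0;.03 0 0 0 0'|sed -n 2p;python3 tl.py 0
```

```text
tcp_pos: [0.5145, -0.1377, 0.0216]
row [180, 181, 182] [(array([5.]), np.float64(5.0), np.float64(4.3767560292007346e-05))]
row [180, 181, 182] [(array([5.]), np.float64(5.0), np.float64(3.663190531960625e-05))]
F [-0.3 -0.5 -5.8] [ 0.5145 -0.1377  0.0216] edge-tcp 0.0029
tcp_pos: [0.5199, -0.1467, 0.02]
row [167, 168, 169, 170] [(array([20.5]), np.float64(20.5), np.float64(5.032895101342305e-06))]
row [167, 168, 169, 170] [(array([20.]), np.float64(20.5), np.float64(8.159809479379998e-06))]
F [  6.5  -1.  -11.1] [ 0.5199 -0.1467  0.02  ] edge-tcp 0.0135
```

```bash
python3 shift.py '.03 -.004 0 .001 0;.03 -.004 0 .001 0;.03 -.004 0 .0015 0;.03 0 0 0 0'|sed -n 2p;python3 tl.py 0; python3 shift.py '.03 -.003 0 .001 0;.03 -.003 0 .0015 0;.03 -.003 0 .0015 0;.03 0 0 0 0'|sed -n 2p;python3 tl.py 0
```

```text
tcp_pos: [0.526, -0.1575, 0.0157]
row [153, 154, 155, 156] [(array([34.]), np.float64(34.5), np.float64(6.968426392806037e-05))]
row [153, 154, 155, 156] [(array([34.]), np.float64(34.5), np.float64(8.505513383433305e-05))]
F [ 3.3 -1.  -7.5] [ 0.526  -0.1575  0.0157] edge-tcp 0.0259
tcp_pos: [0.53, -0.1659, 0.0105]
row [154, 155, 156, 157] [(array([48.5]), np.float64(48.5), np.float64(0.00015430598954402353))]
row [155, 156, 157, 158] [(array([49.]), np.float64(49.0), np.float64(9.854953666899036e-05))]
F [ 1.  -1.2 -3.5] [ 0.53   -0.1659  0.0105] edge-tcp 0.0351
```

```bash
python3 shift.py '.03 -.003 0 .0015 0;.03 -.003 0 .0015 0;.03 -.003 0 .001 0;.03 0 0 0 0'|sed -n 2p;python3 tl.py 0; python3 shift.py '.03 -.003 0 .0005 0;.03 -.003 0 0.0005 0;.03 -.003 0 0 0;.03 0 0 0 0'|sed -n 2p;python3 tl.py 0
```

```text
tcp_pos: [0.5345, -0.174, 0.006]
row [165, 166, 167, 168] [(array([64.]), np.float64(64.0), np.float64(0.0001712635767828763))]
row [166, 167, 168, 169] [(array([64.5]), np.float64(64.5), np.float64(2.7555442243587525e-05))]
F [ 1.9 -0.4 -2.2] [ 0.5345 -0.174   0.006 ] edge-tcp 0.0444
tcp_pos: [0.5392, -0.182, 0.0055]
row [167, 168, 169, 170] [(array([75.5]), np.float64(75.5), np.float64(5.790191025423219e-05))]
row [167, 168, 169, 170] [(array([75.5]), np.float64(75.5), np.float64(5.014605152642293e-05))]
F [ 1.  -0.8 -3.3] [ 0.5392 -0.182   0.0055] edge-tcp 0.0536
```

```bash
for a in .01 .015 .02 .025 .03; do echo $a; python3 tl.py $a | head -1; done; python3 - <<'E'
from h import *
for n in ['side','top']:
    c,s=grab(n); f=c['frame']; print(n)
    E=np.array(c['extrinsics'])
    q=E[:3,:3]@np.array([.527,-.155,.03])+E[:3,3]; u,v=int(c['fx']*q[0]/q[2]+c['cx']),int(c['fy']*q[1]/q[2]+c['cy']); print(u,v)
    cv2.imwrite('pics/n_%s.png'%n,f[v-40:v+40,u-40:u+40])
    g=cv2.cvtColor(f,cv2.COLOR_RGB2GRAY)[v-28:v+28:3,u-34:u+34:2]
    for r_ in g: print(''.join(' .:-=+*#%@'[min(9,int(x)//26)] for x in r_))
E
```

```text
.01
row [167, 168, 169, 170] [(array([63.5]), np.float64(64.0), np.float64(0.00016771068723903104))]
.015
row [166, 167, 168, 169] [(array([57.]), np.float64(57.00000000000001), np.float64(0.0001693928731494876))]
.02
row [166, 167, 168, 169] [(array([50.5]), np.float64(50.5), np.float64(0.00012679280534344528))]
.025
row [166, 167, 168, 169] [(array([43.5]), np.float64(43.5), np.float64(8.486969148158163e-05))]
.03
row [166, 167, 168, 169] [(array([35.5]), np.float64(35.5), np.float64(0.00014881479400918884))]
side
319 333
..................................
..................................
..................................
............=.....................
..........+*:.....................
........+**+.:-:..................
...  .+*****===...................
. . ..-==++-:::...................
.   ...---:::::...........:.......
........:::::::..........-:... ...
......::::::::-..........--:..-:.:
......:-=-:::::..........--=...-..
........:::...:.:.:....:-===-.:-..
.. ............:.......====...::..
......................:==:....-:..
.......................:......:...
....................:=............
....................-=............
....................-=............
top
414 270
:::::::::...........:-:::---*@@@@@
::::::::...........::::::--+@@@@@%
::::::::......:........:--+%@@@@%%
:::::::................::-#@@@@@*@
:::::::................:-*%@@@%*%@
::::::................:=+#%%%%*%@@
::::::............::..-==+*##+#%%%
:::::...........:-=-::-==+++=+*###
..............-=*##+-=#%#*+====++*
...........:=*######+*%@@@@+====+#
.:........+######+##*%@@@@@**+====
..........-*#**####**@@@@@*:=***++
...........-*######*%@@@@%-...:-==
............=#####*#@@@@@*......:-
............:+#*=:=%@@@@%-....::::
.............::..-#@@@@@*........:
.................+%@@@@%-.........
................-#@@@@@*......:::.
................+%@@@@%-....:.::::
```

```bash
cat > t2.py <<'E'
from h import *
from scipy.optimize import fsolve
c,s=grab('wrist'); g=cv2.cvtColor(c['frame'],cv2.COLOR_RGB2GRAY).astype(int); A=np.array([-.497,.868,0]); tc=s['tcp_pos']@A
col=np.median(g[:,334:342],1); d=np.abs(col[3:]-col[:-3]); print([(i+1,int(col[i]),int(col[i+3])) for i in range(120,420) if d[i]>20 and d[i]==d[max(0,i-3):i+4].max()])
def sol(v1,v2):
    def F(q):
        e,t=q; out=[]
        for v,(x,z) in zip((v1,v2),((e+.05*np.cos(t),.05*np.sin(t)),(e+.05*np.cos(t)-.05*np.sin(t),.05*np.sin(t)+.05*np.cos(t)))):
            o,dd=ray(c,338,v,s); k=(z-o[2])/dd[2]; out.append(o@A+k*(dd@A)-tc-x)
        return out
    q,_,ok,_=fsolve(F,[.03,.7],full_output=1); print(v1,v2,'e-tcp',q[0].round(4),'tilt',np.degrees(q[1]).round(1),ok)
import sys
if len(sys.argv)>2: sol(*map(float,sys.argv[1:3]))
E
python3 t2.py 167.5 320
```

```text
[(167, 78, 233), (331, 224, 165), (348, 154, 73)]
167.5 320.0 e-tcp 0.025 tilt 38.6 1
```

```bash
python3 shift.py '.03 .006 0 -.001 0;.03 .006 0 -.001 0;.085 0 0 0 0;.085 0 0 0 0;.085 0 0 0 0' >/dev/null; python3 shift.py '.085 0 0 0 0;.085 0 0 -.045 0;.085 -.01 0 -.05 0;.085 0 0 0 0;.085 0 0 0 0'; python3 poly.py 150 .05|head -14
```

```text
time: 23.45
tcp_pos: [0.5387, -0.1801, 0.1033]
tcp_rot: [[-0.496, 0.868, 0.003], [0.868, 0.496, -0.001], [-0.003, 0.002, -1.0]]
contact_force: [-0.4, -0.0, -1.2]
finger_gap: 0.085
grip_force: 0.0
[ 0.5387 -0.1801  0.1033]
col [255, 255, 255, 255, 255, 255, 255, 255, 255, 255, 255, 255, 255, 255, 255, 255, 255, 117, 115, 111, 108, 101, 96, 92, 90, 88, 82, 81, 79, 75, 55, 53, 51, 44, 49, 46, 46, 48, 52, 47, 47, 51, 46, 53, 52, 73]
[51, 28, 69, 95, 6333]
[293, 90] [ 0.0951 -0.0153]
[292, 177] [ 0.0491 -0.0163]
[311, 178] [ 0.0485 -0.0063]
[313, 182] [ 0.0463 -0.0052]
[358, 182] [0.0464 0.0187]
[359, 89] [0.0957 0.0186]
```

```bash
python3 shift.py '.085 .0455 .0068 0 0;.085 0 0 .04 0;.085 0 0 .0225 0;.085 0 0 0 0;.015 0 0 0 0' 25 >/dev/null;python3 shift.py '.015 0 0 0 0;.015 0 0 0 0;.015 0 0 0 0;.015 0 0 0 0;.015 0 0 0 0'; python3 shift.py '.015 -.004 0 .001 0;.015 -.004 0 0.0005 0;.015 -.004 0 0.0005 0;.015 -.004 0 0.001 0;.015 0 0 0 0'; python3 ed.py; python3 t2.py
```

```text
time: 24.5
tcp_pos: [0.5218, -0.1369, 0.0401]
tcp_rot: [[-0.496, 0.868, 0.002], [0.868, 0.496, -0.001], [-0.002, 0.002, -1.0]]
contact_force: [-0.1, 0.2, 3.8]
finger_gap: 0.0227
grip_force: 27.0
time: 25.0
tcp_pos: [0.5299, -0.1505, 0.0376]
tcp_rot: [[-0.496, 0.868, 0.002], [0.868, 0.496, 0.0], [-0.001, 0.002, -1.0]]
contact_force: [-0.3, 1.8, 9.1]
finger_gap: 0.0228
grip_force: 26.7
col [53, 71, 76, 75, 152, 193, 195, 194, 194, 196, 199, 200, 202, 198, 249, 248, 249, 249, 249, 249, 248, 248, 249, 249, 249, 249, 172, 175, 162, 150, 181, 166, 71, 69, 65, 66, 59, 58, 54, 56, 52, 55, 50, 51, 49]
F [ 1.7  0.7 -9.1] [ 0.5299 -0.1505  0.0376]
[(133, 52, 73), (153, 79, 186), (211, 203, 249), (285, 238, 177), (308, 149, 184), (316, 185, 79)]
```

```bash
python3 t2.py 154.5 285|tail -1; python3 shift.py '.015 -.004 0 .001 0;.015 -.004 0 0.002 0;.015 -.004 0 0.002 0;.015 -.003 0 0.002 0;.015 0 0 0 0'; python3 t2.py 154 296
```

```text
154.5 285.0 e-tcp 0.0344 tilt 50.9 1
time: 25.65
tcp_pos: [0.5376, -0.1641, 0.0303]
tcp_rot: [[-0.496, 0.868, 0.003], [0.868, 0.496, -0.001], [-0.002, 0.002, -1.0]]
contact_force: [1.0, -0.2, 6.8]
finger_gap: 0.0232
grip_force: 25.0
[(136, 82, 232), (290, 225, 154), (308, 135, 170), (314, 161, 66)]
154.0 296.0 e-tcp 0.0373 tilt 53.7 1
```

```bash
python3 t2.py 137.5 291|tail -1; python3 shift.py '.015 -.004 0 .003 0;.015 -.003 0 0.003 0;.015 -.003 0 0.003 0;.015 -.002 0 0.0025 0;.015 0 0 0 0'; python3 t2.py
```

```text
137.5 291.0 e-tcp 0.0566 tilt 71.1 5
time: 26.25
tcp_pos: [0.5438, -0.1751, 0.0188]
tcp_rot: [[-0.496, 0.868, 0.004], [0.868, 0.496, -0.002], [-0.003, 0.002, -1.0]]
contact_force: [1.7, -1.7, 6.6]
finger_gap: 0.0229
grip_force: 24.4
[(137, 77, 232), (295, 238, 168), (302, 165, 119), (311, 119, 65)]
```

```bash
python3 shift.py '.015 -.003 0 .003 0;.015 -.002 0 0.003 0;.015 -.002 0 0.002 0;.015 0 0 0 0'; python3 t2.py; python3 shift.py '.05 -.002 0 0 0;.085 0 0 0 0;.085 0 0 0 0;.085 0 0 0 0;.085 0 0 0 0' >/dev/null; python3 shift.py '.085 0 0 -.04 0;.085 0 0 -.05 0;.085 0 0 0 0;.085 0 0 0 0'; python3 poly.py 150 .05|head -14; python3 ed.py
```

```text
time: 26.7
tcp_pos: [0.5465, -0.1806, 0.0096]
tcp_rot: [[-0.496, 0.868, 0.002], [0.868, 0.496, -0.001], [-0.001, 0.001, -1.0]]
contact_force: [3.0, -2.7, 5.0]
finger_gap: 0.0229
grip_force: 25.5
[(150, 69, 221), (323, 231, 169), (329, 155, 88)]
time: 27.65
tcp_pos: [0.5479, -0.1821, 0.1016]
tcp_rot: [[-0.496, 0.868, 0.004], [0.868, 0.496, -0.002], [-0.003, 0.003, -1.0]]
contact_force: [-0.2, 0.1, -0.5]
finger_gap: 0.0849
grip_force: 0.0
[ 0.5479 -0.1821  0.1016]
col [46, 53, 50, 55, 56, 75, 83, 81, 86, 87, 93, 102, 121, 155, 223, 255, 255, 254, 254, 254, 254, 254, 254, 255, 255, 255, 255, 255, 255, 255, 255, 255, 228, 106, 105, 99, 95, 91, 81, 79, 72, 69, 69, 63, 59, 68]
[34, 102, 71, 99, 6163]
[285, 163] [ 0.0568 -0.0197]
[280, 168] [ 0.0542 -0.0224]
[282, 171] [ 0.0526 -0.0214]
[274, 173] [ 0.0516 -0.0257]
[277, 236] [ 0.0168 -0.0252]
[298, 237] [ 0.0163 -0.0136]
[301, 260] [ 0.0027 -0.0122]
[343, 259] [0.0033 0.0113]
[343, 170] [0.053  0.0105]
[338, 162] [0.0572 0.0079]
col [76, 82, 90, 92, 98, 102, 155, 206, 254, 254, 254, 254, 254, 254, 254, 255, 255, 255, 255, 255, 255, 254, 200, 106, 103, 90, 84, 80, 78, 71, 68, 64, 62, 56, 53, 51, 57, 54, 56, 71, 71, 73, 68, 73, 72]
F [-0.8  0.4  1.5] [ 0.5469 -0.1817  0.0994]
```

The L outline now shows at the 50 mm plane with its notch at tool (-x,-y). The mount is therefore turned over, with its centre at tool (0.028,-0.007). I grip it across the y faces.

```bash
python3 shift.py '.085 .033 -.0072 0 0;.085 0 0 0 0;.085 0 0 0 0' ; python3 poly.py 150 .05|tail -n +3|head -14
```

```text
time: 28.05
tcp_pos: [0.5234, -0.1562, 0.0977]
tcp_rot: [[-0.497, 0.868, -0.002], [0.868, 0.497, 0.001], [0.002, -0.002, -1.0]]
contact_force: [0.1, 0.3, 1.1]
finger_gap: 0.0853
grip_force: 0.0
[51, 154, 69, 104, 6152]
[349, 214] [0.0302 0.0138]
[299, 215] [ 0.0297 -0.0126]
[291, 238] [ 0.0169 -0.0171]
[295, 296] [-0.0179 -0.0159]
[314, 296] [-0.0178 -0.005 ]
[317, 317] [-0.0317 -0.0034]
[357, 316] [-0.0312  0.02  ]
[359, 236] [0.018  0.0194]
```

```bash
python3 shift.py '.085 -.001 .0016 .04 0;.085 0 0 .043 0;.085 0 0 0 0;.085 0 0 0 0;.03 0 0 0 0' 50|sed -n 2p;python3 shift.py '.03 0 0 0 0;.03 0 0 0 0;.03 0 0 0 0;.03 0 0 0 0;.03 0 0 0 0'; python3 shift.py '.03 0 0 -.05 0;.03 0 0 -.05 0;.03 0 0 0 0;.03 0 0 0 0'; python3 tool.py .6345 .2138 .12 4.3
```

```text
tcp_pos: [0.5277, -0.1575, 0.019]
time: 29.1
tcp_pos: [0.5271, -0.1572, 0.0182]
tcp_rot: [[-0.496, 0.868, 0.003], [0.868, 0.496, -0.001], [-0.002, 0.002, -1.0]]
contact_force: [-0.5, -0.6, 7.1]
finger_gap: 0.0351
grip_force: 51.5
time: 29.5
tcp_pos: [0.5268, -0.157, 0.1179]
tcp_rot: [[-0.496, 0.868, 0.003], [0.868, 0.496, -0.001], [-0.002, 0.002, -1.0]]
contact_force: [0.6, 0.5, -3.3]
finger_gap: 0.0354
grip_force: 51.1
rows total [ 0.2684  0.2775 -0.0021]
toolx 119.77 q [-20.1  -2.3  89.6   0.   92.5 -49.9]
turn 115.46739467749426
```

```bash
python3 shift.py '.03 .0357 .0302 0 0;.03 .0357 .0302 0 0;.03 .0357 .0302 0 0;.03 .0357 .0302 0 0;.03 .0357 .0302 0 0' >/dev/null; python3 shift.py '.03 .0357 .0302 0 0;.03 .0357 .0302 0 0;.03 .0357 .0302 0 0;.03 0 0 0 8.25;.03 0 0 0 8.25' >/dev/null;python3 shift.py '.03 0 0 0 8.25;.03 0 0 0 8.25;.03 0 0 0 8.25;.03 0 0 0 8.25;.03 0 0 0 8.25' >/dev/null;python3 shift.py '.03 0 0 0 8.25;.03 0 0 0 8.25;.03 0 0 0 8.25;.03 0 0 0 8.25;.03 0 0 0 8.25' >/dev/null; python3 shift.py '.03 0 0 0 8.25;.03 0 0 0 8.25;.03 0 0 0 0;.03 0 0 0 0;.03 0 0 0 0'; python3 tool.py .6345 .2138 .12 4.3; python3 - <<'E'
from h import *
c,s=grab('wrist','w10.png'); np.save('w10.npy',dict(c=c,s=s),allow_pickle=True)
g=cv2.cvtColor(c['frame'],cv2.COLOR_RGB2GRAY)[100:400:5,200:450:2]
for i,r_ in enumerate(g): print(100+5*i,''.join(' .:-=+*#%@'[min(9,int(x)//26)] for x in r_))
E
```

```text
time: 32.0
tcp_pos: [0.5936, 0.211, 0.1151]
tcp_rot: [[0.997, 0.077, -0.002], [0.077, -0.997, -0.001], [-0.002, 0.0, -1.0]]
contact_force: [0.3, -0.0, -3.0]
finger_gap: 0.0353
grip_force: 51.3
rows total [ 0.041   0.0003 -0.005 ]
toolx 4.43 q [ 16.5  10.3  76.7   0.   93.1 102. ]
turn 0.12536345464468468
100 ::::::::::::::::::::::::-==++=--=-============================================================----------:::::::::::::::::::::
105 ::::::::::::::::::::::::+###*================================================================================================
110 ::::::::::::::::::::::::=#***+===++++++++++**+++*******+*+*************************++++++++=====++===========================
115 ::::::::::::::::::::::::=#####===+**+********+*********************************************=====*****************************
120 ::::::::::::::::::::::::=######+=+*********************************************************====+*****************************
125 ::::::::::::::::::::::::=#*####+=++********************************************************===-+*****************************
130 ::::::::::
[... 6305 characters left out ...]
++++++++++-:::::::::::::..::.........:::..........
375 :.:..:::::......................:.::::=+++++++++++++++++++++++=-----=++++++++++++++++=::::::::::::::..............::::.......
380 ::::::::::.......................:=:::=++++++++++++*@@#+**+++++++++++++++++++++*%@@@@*::=-:::::::::::....:........:::........
385 ::::::::::......................:::::::-:-:--:-:-----=@@@@@@@@@@@@@@@@@@@@@@@@@@@@@@@+::::::::::::::.:.....:......::..::.....
390 ---:--::::..........:::::.........::::::::::::-::----=%@@@@@@@@@@@@@@@@@@@@@@@@@@@@@@-::::::::::::::::::.:........:.........:
395 --:---::.:...........::::......:..::::::::::-:::::-:--=*@@@@@@@@@@@@@@@@@@@@@@@@@@@@@::::::::::::::::::..:...:.......:..:-:--
```

The printout shows the pocket hole near (323,176) with the filled corner at lower left. The held mount is below it, with both dimples up and its notch at lower left too, so the orientation matches. I measure the edges.

```bash
python3 - <<'E'
from h import *
d=np.load('w10.npy',allow_pickle=True).item(); c,s=d['c'],d['s']; T=np.array(s['tcp_rot']); p=s['tcp_pos']
g=cv2.cvtColor(c['frame'],cv2.COLOR_RGB2GRAY).astype(float)
f=lambda u,v,z:(T.T@(onz(c,u,v,z,s)-p))[:2].round(4)
def pk(line,a,b,t=15):
    e=np.diff(line[a:b]); return [(a+i+.5,int(e[i])) for i in range(1,len(e)-1) if abs(e[i])>t and abs(e[i])>=abs(e[i-1]) and abs(e[i])>abs(e[i+1])]
for nm,row in (('row150',150),('row180',180)): print(nm,pk(np.median(g[row-2:row+3],0),270,380))
for u in (335,340): print('col',u,pk(np.median(g[:,u-2:u+3],1),120,245), pk(np.median(g[:,u-2:u+3],1),245,440,8))
for row in (315,360): print('mount row',row,pk(np.median(g[row-2:row+3],0),255,400,12))
print('hole',f(323,176,.007))
zt=p[2]+.05-.0182
np.set_printoptions(suppress=True)
m=(g[160:192,300:345]<100).astype('uint8'); n,l,st,ce=cv2.connectedComponentsWithStats(m); i=1+st[1:,4].argmax(); print(st[i],ce[i]+[300,160],f(*(ce[i]+[300,160]),.007))
E
```

```text
row150 [(282.5, 47), (293.5, -44), (347.5, -16), (352.5, 52), (363.5, -32)]
row180 [(282.5, 49), (293.5, -43), (310.5, -29), (335.5, 30), (352.5, 50), (363.5, -37)]
col 335 [(126.5, 32), (137.5, -43), (170.5, -22), (180.5, 18), (215.5, 36), (226.5, -40)] [(246.5, -16), (250.5, 15), (301.5, 40), (315.5, -14), (319.5, -27), (328.5, -25), (338.5, 16), (369.5, -25), (377.5, 24), (381.5, 44), (409.5, -90)]
col 340 [(126.5, 33), (137.5, -49), (215.5, 37), (226.5, -39)] [(246.5, -15), (250.5, 17), (301.5, 39), (319.5, -20), (382.5, 58), (409.5, -80)]
mount row 315 [(268.5, -15), (270.5, 37), (300.5, 22), (374.5, -41), (389.5, -31)]
mount row 360 [(274.5, 51), (370.5, -46)]
hole [ 0.0407 -0.    ]
[ 11   4  25  24 485] [322.91546392 175.39587629] [ 0.0411 -0.0001]
```

```bash
python3 - <<'E'
from h import *
d=np.load('w10.npy',allow_pickle=True).item(); c,s=d['c'],d['s']; T=np.array(s['tcp_rot']); p=s['tcp_pos']
f=lambda u,v,z:(T.T@(onz(c,u,v,z,s)-p))[:2].round(4)
for v in (126.5,137.5,215.5,226.5): print('nest x',v,f(337,v,.015))
for u in (282.5,293.5,352.5,363.5): print('nest y',u,f(u,150,.015),f(u,180,.015))
zt=p[2]+.05-.0182
for v in (301.5,409.5): print('m x',f(337,v,zt))
for u,v in ((270.5,315),(374.5,315),(274.5,360),(370.5,360)): print('m y',f(u,v,zt))
print('bottom edge x',[f(337,v,p[2]-.0182) for v in (246.5,250.5)])
E
```

```text
nest x 126.5 [0.0744 0.009 ]
nest x 137.5 [0.0672 0.009 ]
nest x 215.5 [0.0151 0.0094]
nest x 226.5 [0.0074 0.0095]
nest y 282.5 [ 0.0592 -0.0263] [ 0.0394 -0.0267]
nest y 293.5 [ 0.0591 -0.0191] [ 0.0393 -0.0194]
nest y 352.5 [0.0591 0.0191] [0.0393 0.0194]
nest y 363.5 [0.0592 0.0263] [0.0393 0.0267]
m x [0.0198 0.0045]
m x [-0.0302  0.0054]
m y [ 0.0144 -0.0181]
m y [0.0143 0.0174]
m y [-0.0049 -0.0179]
m y [-0.0049  0.0172]
bottom edge x [array([0.0217, 0.0063]), array([0.0197, 0.0063])]
```

```bash
python3 tool.py .6397 .2146 .045 4.3; python3 shift.py '.03 .0462 .0003 .01 0;.03 0 0 .03 0;.03 0 0 .025 0;.03 0 0 0 0;.03 0 0 0 0'; python3 tool.py .6397 .2146 .045 4.3
```

```text
rows total [ 0.0462 -0.0001  0.0705]
toolx 4.39 q [ 16.5  10.3  76.7  -0.   93.1 102.1]
turn 0.08900280961859153
time: 32.55
tcp_pos: [0.6398, 0.2142, 0.0512]
tcp_rot: [[0.997, 0.075, -0.001], [0.075, -0.997, -0.0], [-0.001, 0.0, -1.0]]
contact_force: [0.6, 0.4, -2.2]
finger_gap: 0.0355
grip_force: 51.2
rows total [-0.     -0.0004  0.0062]
toolx 4.31 q [ 15.6  18.8  73.4   0.   87.9 101.3]
turn 0.014639702056825854
```

```bash
python3 shift.py '.03 0 0 .008 0;.03 0 0 .006 0;.03 0 0 .005 0;.03 0 0 .003 0;.03 0 0 0 0'; python3 shift.py '.03 0 0 .0015 0;.03 0 0 .0015 0;.03 0 0 0 0;.03 0 0 0 0'
```

```text
time: 33.05
tcp_pos: [0.6398, 0.2141, 0.0287]
tcp_rot: [[0.997, 0.074, -0.001], [0.074, -0.997, -0.0], [-0.001, 0.0, -1.0]]
contact_force: [-0.4, 0.7, -1.3]
finger_gap: 0.0355
grip_force: 51.2
time: 33.45
tcp_pos: [0.6402, 0.2143, 0.0264]
tcp_rot: [[0.997, 0.074, 0.0], [0.074, -0.997, 0.0], [0.0, -0.0, -1.0]]
contact_force: [0.2, 0.2, -1.8]
finger_gap: 0.0353
grip_force: 51.2
```

```bash
python3 shift.py '.03 0 0 .001 0;.03 0 0 .0005 0;.03 0 0 0 0;.03 0 0 0 0'; python3 shift.py '.06 0 0 0 0;.06 0 0 0 0;.085 0 0 0 0;.085 0 0 0 0;.085 0 0 0 0'>/dev/null; python3 shift.py '.085 0 0 -.04 0;.085 0 0 -.05 0;.085 -.04 0 0 0;.085 0 0 0 0;.085 0 0 0 0'; python3 - <<'E'
from h import *
c,s=grab('wrist','w11.png'); np.save('w11.npy',dict(c=c,s=s),allow_pickle=True)
g=cv2.cvtColor(c['frame'],cv2.COLOR_RGB2GRAY)[110:290:4,260:390]
for i,r_ in enumerate(g): print(110+4*i,''.join(' .:-=+*#%@'[min(9,int(x)//26)] for x in r_))
E
```

```text
time: 33.85
tcp_pos: [0.6403, 0.2143, 0.0253]
tcp_rot: [[0.997, 0.074, 0.001], [0.074, -0.997, 0.0], [0.001, -0.0, -1.0]]
contact_force: [0.6, -0.2, 1.5]
finger_gap: 0.0355
grip_force: 51.7
time: 34.85
tcp_pos: [0.5998, 0.2113, 0.1149]
tcp_rot: [[0.997, 0.075, 0.0], [0.075, -0.997, -0.0], [0.0, 0.0, -1.0]]
contact_force: [-0.0, -0.0, -0.2]
finger_gap: 0.0849
grip_force: 0.0
110 ==================================================================================================================================
114 ==================================================================================================================================
118 ===========================================+++++++++++++++++++++++++++++=++++++++++++++++++=++====================================
122 ++==++*******************************************************************************************************************+========
126 ##+==+*******************************************************************************************************************+========
130 #*+==+**************************************
[... 4651 characters left out ...]
-------------------------
270 -:::::-:-:-------::---:::---------------:---:---:-:::::::::::::::::::::::::::::::::-----------------------------------------------
274 ::::--:::-::::-:::--:-:::::::::----:--::-::-:----:::::::::::::::::::::::::::::::::::----------------------------------------------
278 ::::::-:::::::-::::::::::-::::::::::-::::::::::::::::::::::::::::::::::::::::::::::::---------------------------------------------
282 :::::::::::::::::::::::::::::::::::-:::::::::::::::::::::::::::::::::::::::::::::::---::---::-:::-----:----:---:---::----:--------
286 :::::::::::::::::::::-::::-:::::-:::::---::-:-:::-:::-::::::::::::::::::::::::::::::::::--:---:-:-::::----::::::::---:::--:::::-:-
```

```bash
python3 - <<'E'
from h import *
d=np.load('w11.npy',allow_pickle=True).item(); c,s=d['c'],d['s']; T=np.array(s['tcp_rot']); p=s['tcp_pos']
g=cv2.cvtColor(c['frame'],cv2.COLOR_RGB2GRAY)
P=[]
for v0 in (170,202):
    w=g[v0:v0+18,318:342]; n,l,st,ce=cv2.connectedComponentsWithStats((w<175).astype('uint8')); i=1+st[1:,4].argmax(); q=ce[i]+[318,v0]; P.append(onz(c,*q,.057,s)); print(q,st[i,4],P[-1].round(4))
print('mid',np.mean(P,0).round(4),'spacing',np.linalg.norm(P[0]-P[1]))
f=lambda u,v,z:(T.T@(onz(c,u,v,z,s)-p))[:2].round(4)
line=np.median(g[:,338:343],1); e=np.diff(line); print([(i+.5,int(e[i])) for i in range(120,260) if abs(e[i])>10])
N=np.array([.5936,.2110])+.041*np.array([.997,.077]); print('nest',N,'in tool',(T.T@np.r_[N-p[:2],0])[:2])
for v in (135.5,226.5,246.5): print(v,f(340,v,.015),f(340,v,.057))
E
```

```text
[328.06779661 177.47457627] 59 [0.6472 0.2122 0.057 ]
[328.10714286 209.58928571] 56 [0.6293 0.2107 0.057 ]
mid [0.6382 0.2114 0.057 ] spacing 0.017937321105585855
[(135.5, 32), (136.5, 35), (146.5, -42), (147.5, -57), (152.5, 22), (153.5, 34), (154.5, 25), (241.5, 17), (242.5, 11), (246.5, -21), (247.5, -34), (253.5, -14), (254.5, -31), (255.5, -39), (256.5, -12)]
nest [0.634477 0.214157] in tool [ 0.03479815 -0.00027707]
135.5 [0.0685 0.0109] [0.0701 0.009 ]
226.5 [0.0074 0.0115] [0.0196 0.0094]
246.5 [-0.0069  0.0117] [0.0078 0.0096]
```

```bash
python3 - <<'E'
from h import *
for nm,rows,cx,z0 in (('w10',(326,366),(318,346),None),('w11',(170,202),(318,342),.057)):
    d=np.load(nm+'.npy',allow_pickle=True).item(); c,s=d['c'],d['s']; T=np.array(s['tcp_rot']); p=s['tcp_pos']
    z=z0 or p[2]+.0318; g=cv2.cvtColor(c['frame'],cv2.COLOR_RGB2GRAY); P=[]
    for v0 in rows:
        w=g[v0:v0+18,cx[0]:cx[1]].astype(float); th=(w.min()+np.median(w))/2; n,l,st,ce=cv2.connectedComponentsWithStats((w<th).astype('uint8')); i=1+st[1:,4].argmax(); P.append((T.T@(onz(c,*(ce[i]+[cx[0],v0]),z,s)-p))[:2])
    print(nm,np.round(P,4),np.mean(P,0).round(4),np.linalg.norm(P[0]-P[1]).round(4))
    if z0: print('top edges x',[(T.T@(onz(c,340,v,z,s)-p))[0].round(4) for v in (153.5,247)], 'y',[(u,(T.T@(onz(c,u,180,z,s)-p))[1].round(4)) for u in (288,363)])
# hex check from top/wrist: dimples/visible blob
E
python3 shift.py '.085 0 .03 -.04 0;.085 0 .04 -.04 0;.085 0 .04 0 0;.085 0 0.03 0 0;.085 0 0 0 0' | sed -n 2p
python3 - <<'E'
from h import *
c,s=grab('wrist','w12.png'); g=cv2.cvtColor(c['frame'],cv2.COLOR_RGB2GRAY)
T=np.array(s['tcp_rot']); M=np.array(c['mount']); X=np.array([.6468,.0467,.051]); q=np.linalg.inv(M)@np.r_[T.T@(X-s['tcp_pos']),1]; t=np.arctan2(np.hypot(q[0],q[1]),q[2]); k=t/np.hypot(q[0],q[1]); u,v=int(c['cx']+c['fx']*k*q[0]),int(c['cy']+c['fy']*k*q[1]); print(u,v)
for i,r_ in enumerate(g[v-40:v+40:3,u-50:u+50:2]): print(v-40+3*i,u-50,''.join(' .:-=+*#%@'[min(9,int(x)//26)] for x in r_))
E
```

```text
w10 [[ 0.0069  0.0027]
 [-0.0109  0.0027]] [-0.002   0.0027] 0.0179
w11 [[0.0473 0.0027]
 [0.0294 0.0027]] [0.0383 0.0027] 0.0179
top edges x [np.float64(0.0604), np.float64(0.0075)] y [(288, np.float64(-0.0191)), (363, np.float64(0.0217))]
tcp_pos: [0.6115, 0.0723, 0.1901]
359 179
139 309 =******************#####*###**********+******=====
142 309 =***********+%@@@@@@@@@@@@@@@@@@@%***********=====
145 309 =**********+%@@@@@@@@@@@@@@@@@@@@@%**********+====
148 309 +********++#@@@@%*************#@@@@#*********+====
151 309 +********+#%@%%#=+++++++++++++=*%@@%#********+====
154 309 +*******+*%###*=+%%%%%%%%%%%%#%%%%@@%#*******=====
157 309 +********####*=+*%%%%%%%%%%%%%%%%%%@@%******+=====
160 309 +*******#####==*%%%#%%%%%%%%%#%%%%%%@@%*****+=====
163 309 +*****+#####+=*%%%%%%%%%%%%%%%%%%%%%%@@%****+=====
166 309 +%@%*+#%###+=+#%%%%%%%%#*+*%%%%%%%%%%@@@#***++====
169 309 *@@@%##%##+++#%%%%%%%%%#+++#%%%%%%%%%%@@@#****+===
172 309 *@@@@@%%%*++#%%%%%%%%%%%##%%%%%%%%%%%%%@@@@@@#+===
175 309 *@@@@@@@%*+#%%%%%%%%%%%%%%%%%%%%%%%%%%%@@@@@@#+===
178 309 #@@@@@@@@@@%%%%%%%%%%%%%%%%%%%%%%%%%%%@@@@@@%#====
181 309 #@@@@@@@@@@@%%%%%%%%%%%%%%%%%%%%%%%%%%%@@@@@%#+===
184 309 #@@@@@@@@@@@%%%%%%%%%%%%%%%%%%%%%%%%#%@@@@@@%*====
187 309 #@@@@@@@@@@@@%%%%%%%%%%#++*%%%%%@@@@@@@@@@@@%+====
190 309 #@@@@@@@@@@@@@%%%%%%%%%#++*%%@@@@@@@@@@@@@@@%*====
193 309 #@@@@@@@@@@@@@@%%%%%%%%%@@@@@@@@@@@@@@@@@@@@%+====
196 309 #@@@@@@@@@@@@@@@%%%%@@@@@@@@@@@@@@@@@@@@@@@@%+====
199 309 #@@@@@@@@@@@@@@@@@@@@@@@@@@@@@@@@@@@@@@@@@@@%++===
202 309 +@@@@@@@@@@@@@@@@@@@@@@@@@@@@@@@@@@@@@@@@@@@%*====
205 309 *@@@@@@@@@@@@@@@@@@@@@@@@@@@@@@@@@@@@@@@@@@@#*====
208 309 *@@@@@@@@@@@@@@@@@@@@@@@@@@@@@@@@@@@@@@@@@@@#+====
211 309 *@@@@@@@@@@@@@@@@@@@@@@@@@@@@@@@@@@@@@@@@@@@#+====
214 309 #%@@@@@@@@@@@@@@@@@@@@@@@@@@@@@@@@@@@@@@@@@@#=====
217 309 +%@@@@@@@@@@@@@@@@@@@@@@@@@@@@@@@@@@@@@@@@@%+=====
```

Both checks agree. The notched mount's dimples give its centre within 0.5 mm and its top at the expected height. The hex dimples straddle the predicted pocket centre.

```bash
python3 -c "
from rig import r
print(r.sign_off())"
```

```text
the job is handed in; nothing more can be done
None
```

I handed the job in at about 36 s of the 72 s: both mounts are glass down in their own pockets, released, and centred within about 1 mm by my last camera measurements; the sign-off returned no verdict.

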